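# Load the watch-case tray and lock it in its sprung fixture

### The arm

A 7-joint arm with a two-finger parallel gripper is mounted at the origin on a cart in front of the work surface, level with it; the furniture and walls round the work are solid. World frame = base frame: x ahead of the robot, y to its left, z up, the work surface at z = 0. Lengths are in m, angles in rad, forces in N, time in s.
With the tool pointing down it reaches from about 0.4 to 0.85 m from the base axis. Payload 4.5 kg.
Tool frame: the origin (TCP) lies on the centre line of the jaws, within the pads' length; the fingertips stand 14 mm ahead of it and the grasp point (between the pads) lies 5 mm behind it (r.tcp_to_tips is the z of the fingertips in the tool frame, in m); z points along the fingers, y is the direction in which the jaws open and shut (so a half turn about z gives the same grasp; the last joint's range is limited). The gripper opens to 88 mm and grips with 3 to 60 N. Pads are 18 mm wide; open, the fingers measure 123 mm over their backs; the gripper's body (75 mm by 187 mm) begins 45 mm behind the grasp point.
Start: joints at [1.353, 0.689, -0.195, 1.565, 0.157, 0.902, -0.215], TCP at [0.156, -0.605, 0.253] pointing down, gripper open.
Joint ranges: [-3.01, 3.01], [-0.46, 2.08], [-1.47, 1.51], [0.13, 2.56], [-1, 4.14], [0.04, 2.09], [-2.66, 2.66]. Speed limits (rad/s): [2.57, 2.57, 3.14, 3.14, 3.14, 3.14, 3.14].

### API

Orientations are given as a unit quaternion [x, y, z, w].
In Python, from plant import r, viewer gives the robot as it stands.
- The arm moves only by the shell command python3 -m inch 'ROWS' [FORCE]. ROWS is JSON, a list of rows, each a list of 3 entries, a list of its own where there are three numbers: the closure, from 0 (fully open) to 1 (shut), then the shift along the tool's x, y, z in cm, then the turn about the tool's z in degrees. In form: [[fingers, [x, y, z], yaw], ...]. A call has 1 to 20 rows; each row is the pose to reach, as a shift and turn from the pose commanded when the call began, along the tool's axes at that moment; what a row does not reach only later rows make up. A row lasts 1/10 s, in which the tool goes at most 50 mm and 8.59 degrees, less where a joint would pass 70% of its speed; a pose out of reach is approached as far as the arm can. A call with a gripper value outside its range is refused whole. The fingers move at their own pace and stop on an object; FORCE is the grip in N (left out, the last holds). Time passes only in rows, so rows that repeat a pose let the fingers close. It gives the time, the measured TCP pose, the force and the opening at its end, in the units of the state.
- r.get_state(): the state, without advancing time (a new reading comes with each control period).
- viewer.snapshot(name): name is "side" or "top" or "wrist"; returns the picture (420x560x3 uint8, red, green, blue); there is no depth.
- viewer.camera_params(name): a dict with "intrinsics" (3x3 intrinsics, pixels), "world_to_cam" (4x4, takes a point from world to camera coordinates). Camera axes: x right, y up, looking along -z (the intrinsics and any distortion apply to the point x, -y, -z); pixel columns grow to the right and rows downward; lengths in m; the calibration is good to about 2 mm. A picture is of the moment at which its call begins: read the wrist's pose just before it. camera_params takes no time and is no camera call; for the wrist camera it gives the pose at the moment of the call.
- r.finish_job(): hands the job in, once; it reports no verdict.
Trained networks look in the newest picture that a camera, given by its name, has taken for a name from the list of things; names that differ only in an ending like _2 or _b are one class to them, and where a whole thing is asked for, a point or a joint stands for the part that bears it (a point fixed in the world has none). Each returns a list of dicts, best first, with "p" (0 to 1); they miss things now and then, are a little off and sometimes report something else, mostly with a low value. They report only what shows in the picture. A call takes as long as a camera call. They do not tell look-alikes from the thing itself.
- viewer.outline_of(camera, name): "pixels" (420x560 bool, what is visible of it) and "bbox" ([left, top, width, height] in pixels, round what is visible of it).
The state is a dict: "clock": time; "q": joint angles; "qd": joint speeds; "joint_torque": joint torques, N m; "tool_pos": TCP position; "eef_rot": TCP orientation; "contact_force": force on the tool from outside, world axes, zero at the start; "moment": the same for the moment, N m; "opening": opening from 0.0 (shut) to 1.0 (fully open).
Only numpy, scipy, OpenCV 4.12 (cv2) and the standard library are available. Lean on these libraries where they do the work, as an engineer would, in place of code of your own. Each camera call takes 0.05 s, during which the arm holds its last target.

### The job

Push the sprung stand of the fixture away from you, over its dead point, until it snaps open; then seat the grey tray fully down on the base's two pegs and put every watch case that lies loose on the bench top (not those in the crates) flat, dial up, into a pocket of its own. With the tray loaded, push the stand back over its dead point so that it snaps shut and its toes hold the tray; leave the tin, loupe, tweezers and brass disc where they are.

Things in the scene. Friction and masses are not known exactly. Their poses are not given: they have to be found in the camera images.
- base_seat (a point): Centre of the tray seat, on the top face of the fixed aluminium base plate, 12 mm above the bench. x points from the near side to the stand's side, y left, z up. The plate spans x -70 to 116, y -75 to 75 mm. Two steel pegs, 9 mm thick, 20 mm tall with tapered tips, stand on it at x = -46 and +46 mm, y = 0.
- stand (a joint): Sprung stand, a steel frame hinged at the base's far side. 0 = shut: leans 0.65 rad over the seat, towards the robot, two short toes level over the seat's far edge. 1.30 = open: leans 0.65 rad away, toes up. An over-centre spring holds it at either stop; dead point 0.65 (upright), past which it snaps over by itself. At the bar about 6 N starts it, less and less is needed up to the dead point.
- stand_bar (a point): Middle of the stand's top crossbar: rubber-sleeved, 14 mm thick, 72 mm long along the base's y, its ends joined by two 8 mm legs to the hinge 100 mm away. In the frame of base_seat it is at x = 27, z = 98 mm when shut, x = 149, z = 98 mm when open, highest (x = 88, z = 118) half-way.
- stand_hinge (a point): Middle of the stand's hinge axis, which runs along the base's y, fixed to the base: 88 mm beyond the seat centre in x and 18 mm above the plate's top face. Mind the fixed furniture near the work: a lever press, 0.31 m tall with its lever, at about x 0.52 to 0.75, y 0.18 to 0.33 m of the world, and a low vice at about x 0.65 to 0.75, y -0.23 to -0.07.
- tray_grip (a point): Centre of the tray's black grip block: 24 mm thick (tray's y), 44 mm long (tray's x), from 6 to 44 mm above the tray's underside; this point is 32 mm above the underside. Tray: grey plastic, 126 mm (x) by 182 mm (y), plate 6 mm thick, about 0.35 kg. Tray axes, z up.
- tray_foot (a point): Centre of the tray's flat underside, tray axes. Two square 13 mm through holes at x = -46 and +46 mm, y = 0 go over the base's pegs; when seated this point coincides with base_seat. Either way round (half a turn) is right.
- pocket_1 (a point): Centre of the floor of a tray pocket, at x = -31, y = -59 mm of the tray, 6 mm above its underside. The pocket is a 52 x 52 mm square with a rim 4 mm high; no lid. It takes one watch case at any yaw.
- pocket_2 (a point): Centre of the floor of a tray pocket, at x = -31, y = 59 mm of the tray, 6 mm above its underside. The pocket is a 52 x 52 mm square with a rim 4 mm high; no lid. It takes one watch case at any yaw.
- pocket_3 (a point): Centre of the floor of a tray pocket, at x = 31, y = -59 mm of the tray, 6 mm above its underside. The pocket is a 52 x 52 mm square with a rim 4 mm high; no lid. It takes one watch case at any yaw.
- pocket_4 (a point): Centre of the floor of a tray pocket, at x = 31, y = 59 mm of the tray, 6 mm above its underside. The pocket is a 52 x 52 mm square with a rim 4 mm high; no lid. It takes one watch case at any yaw.
- case_1_mid (a point): Middle of a steel watch case with a dark dial (may be absent): round body 44 mm across and 17 mm thick, lying flat dial up; this point is on the body's axis, 9 mm above its underside. Two lugs 5 to 11 mm above the underside stick out to 27 mm from the axis on its -x side, up to 17 mm off to each side, clear above a pocket's rim. Grasp it across its y, on the bare flanks. z up = dial up. 0.058 kg.
- case_2_mid (a point): Middle of a steel watch case with a dark dial (may be absent): round body 44 mm across and 17 mm thick, lying flat dial up; this point is on the body's axis, 9 mm above its underside. Two lugs 5 to 11 mm above the underside stick out to 27 mm from the axis on its -x side, up to 17 mm off to each side, clear above a pocket's rim. Grasp it across its y, on the bare flanks. z up = dial up. 0.058 kg.
- case_3_mid (a point): Middle of a steel watch case with a dark dial (may be absent): round body 44 mm across and 17 mm thick, lying flat dial up; this point is on the body's axis, 9 mm above its underside. Two lugs 5 to 11 mm above the underside stick out to 27 mm from the axis on its -x side, up to 17 mm off to each side, clear above a pocket's rim. Grasp it across its y, on the bare flanks. z up = dial up. 0.058 kg.
- case_4_mid (a point): Middle of a steel watch case with a dark dial (may be absent): round body 44 mm across and 17 mm thick, lying flat dial up; this point is on the body's axis, 9 mm above its underside. Two lugs 5 to 11 mm above the underside stick out to 27 mm from the axis on its -x side, up to 17 mm off to each side, clear above a pocket's rim. Grasp it across its y, on the bare flanks. z up = dial up. 0.058 kg.
- tin: Small white round tin, 50 mm across, 21 mm tall; origin at the centre of its underside. A bystander, to be left alone.
- loupe: Black eye loupe, 35 mm across, 34 mm tall; origin at the centre of its underside. A bystander, to be left alone.
- tweezers: Steel tweezers lying flat, 124 mm long; origin at the centre of its underside. A bystander, to be left alone.
- dial: Brass disc, 31 mm across, 10 mm tall; origin at the centre of its underside. A bystander, to be left alone.
There are look-alikes about, which are no part of the job. What is shaped like the part that bears case_4_mid but blue or green is not meant.

How it is judged:
On the way, in this order (a step that is already met when the one before it is completed fails the run):
1. the stand has snapped open and rests at its far stop (value of joint stand above 1.24 rad and velocity of joint stand between -0.1 and 0.1 rad/s), for 0.3 s.
2. the tray sits fully down on the pegs of the open fixture and every watch case lies flat in a pocket (value of joint stand above 1.24 rad and distance between tray_foot and base_seat below 0.006 m and z of tray_foot in the frame of base_seat below 0.003 m and angle between tray_foot's own z axis and vertical below 0.03 rad and angle between the x axis of tray_foot and the x axis of base_seat, either way round below 0.1 rad and (horizontal distance between case_1_mid and pocket_1 below 0.009 m or horizontal distance between case_1_mid and pocket_2 below 0.009 m or horizontal distance between case_1_mid and pocket_3 below 0.009 m or horizontal distance between case_1_mid and pocket_4 below 0.009 m) and z of case_1_mid in the frame of tray_foot between 0.01 and 0.018 m and angle between each of case_1_mid, case_2_mid, case_3_mid, case_4_mid's own z axis and vertical below 0.12 rad and (horizontal distance between case_2_mid and pocket_1 below 0.009 m or horizontal distance between case_2_mid and pocket_2 below 0.009 m or horizontal distance between case_2_mid and pocket_3 below 0.009 m or horizontal distance between case_2_mid and pocket_4 below 0.009 m) and z of case_2_mid in the frame of tray_foot between 0.01 and 0.018 m and (horizontal distance between case_3_mid and pocket_1 below 0.009 m or horizontal distance between case_3_mid and pocket_2 below 0.009 m or horizontal distance between case_3_mid and pocket_3 below 0.009 m or horizontal distance between case_3_mid and pocket_4 below 0.009 m) and z of case_3_mid in the frame of tray_foot between 0.01 and 0.018 m and (horizontal distance between case_4_mid and pocket_1 below 0.009 m or horizontal distance between case_4_mid and pocket_2 below 0.009 m or horizontal distance between case_4_mid and pocket_3 below 0.009 m or horizontal distance between case_4_mid and pocket_4 below 0.009 m) and z of case_4_mid in the frame of tray_foot between 0.01 and 0.018 m), for 0.3 s.
3. the stand has snapped shut over the loaded tray (value of joint stand below 0.06 rad and velocity of joint stand between -0.1 and 0.1 rad/s), for 0.3 s.
At the end, for the whole second after the job is handed in: The stand is shut (within 0.06 rad of its stop); the tray is on the pegs within 6 mm of the seat, raised under 3 mm, level, lined up within 0.1 rad (either way round); every case present lies flat, dial up, on a pocket's floor, within 9 mm of its centre; all at rest (all of step 3 and distance between tray_foot and base_seat below 0.006 m and z of tray_foot in the frame of base_seat below 0.003 m and angle between tray_foot's own z axis and vertical below 0.03 rad and angle between the x axis of tray_foot and the x axis of base_seat, either way round below 0.1 rad and (horizontal distance between case_1_mid and pocket_1 below 0.009 m or horizontal distance between case_1_mid and pocket_2 below 0.009 m or horizontal distance between case_1_mid and pocket_3 below 0.009 m or horizontal distance between case_1_mid and pocket_4 below 0.009 m) and z of case_1_mid in the frame of tray_foot between 0.01 and 0.018 m and angle between each of case_1_mid, case_2_mid, case_3_mid, case_4_mid's own z axis and vertical below 0.12 rad and (horizontal distance between case_2_mid and pocket_1 below 0.009 m or horizontal distance between case_2_mid and pocket_2 below 0.009 m or horizontal distance between case_2_mid and pocket_3 below 0.009 m or horizontal distance between case_2_mid and pocket_4 below 0.009 m) and z of case_2_mid in the frame of tray_foot between 0.01 and 0.018 m and (horizontal distance between case_3_mid and pocket_1 below 0.009 m or horizontal distance between case_3_mid and pocket_2 below 0.009 m or horizontal distance between case_3_mid and pocket_3 below 0.009 m or horizontal distance between case_3_mid and pocket_4 below 0.009 m) and z of case_3_mid in the frame of tray_foot between 0.01 and 0.018 m and (horizontal distance between case_4_mid and pocket_1 below 0.009 m or horizontal distance between case_4_mid and pocket_2 below 0.009 m or horizontal distance between case_4_mid and pocket_3 below 0.009 m or horizontal distance between case_4_mid and pocket_4 below 0.009 m) and z of case_4_mid in the frame of tray_foot between 0.01 and 0.018 m and linear speed of each of tray, case_1, case_2, case_3, case_4 below 0.02 m/s); the robot touches nothing.
It fails at once if a bystander (tin, loupe, tweezers or brass disc) was moved more than 30 mm (distance of any of tin, loupe, tweezers, dial from where it was at the start of the episode above 0.03 m).
Of case_1, case_2, case_3, case_4 only 3 to 4 are there at a start; the rules pass over those that are not, and their reading is None.
At some moment in a run one of case_1, case_2, case_3, case_4 may be knocked a few centimetres aside while the robot is not near it.
Once in a run the grip may slacken for a moment while it holds something.
It also fails if it takes over 210 s, if anything falls off the work surface, if the arm or the gripper's body presses on something with over 40 N, if the wrist force passes 120 N, or if a joint passes its speed limit or range.

## Working session

There is one attempt and no reset: what is moved stays moved. The work goes in short steps, Python scripts to look and compute and a shell command to move; the robot and the scene stay as the last step left them, time stands still between calls to the robot, and variables do not carry over. Pictures are saved under pics/ and viewed, and the job is handed in when it is done.

```bash
mkdir -p pics; ls; python3 - <<'E'
from plant import r, viewer
import cv2
print(r.get_state())
for n in ("side","top","wrist"):
    im=viewer.snapshot(n); cv2.imwrite(f"pics/a_{n}.png",im[...,::-1])
    p=viewer.camera_params(n); print(n,p)
print(r.tcp_to_tips)
E
```

```text
pics
{'clock': 0.0, 'q': array([ 1.35279689,  0.68993643, -0.19450999,  1.56634726,  0.15727753,
        0.90249712, -0.21511602]), 'qd': array([ 3.37788932e-04,  1.14454574e-03,  1.01336168e-03, -1.83069948e-03,
        6.46618050e-04, -9.98310535e-05, -7.92035481e-04]), 'joint_torque': array([-3.88485087e-04, -5.27554464e+01, -1.26711644e+00, -1.53429240e+01,
       -5.25842293e-02,  6.51793162e-03,  1.32008986e-04]), 'tool_pos': array([ 0.15552209, -0.60471463,  0.25193872]), 'eef_rot': array([ 9.92081442e-01,  1.25593007e-01, -1.72704718e-04, -8.83000385e-04]), 'contact_force': array([-0.39902509, -0.16769796, -0.06256459]), 'moment': array([-0.02593211,  0.00384578,  0.02311723]), 'opening': 1.0060050091653754}
side {'intrinsics': array([[425.69668539,   0.        , 280.40451721],
       [  0.        , 425.69668539, 211.38067675],
       [  0.        ,   0.        ,   1.        ]]), 'world_to_cam': array([[-0.83725697, -0.54678005, -0.00568686,  0.48511951],
       [ 0.24811289, -0.3891496 ,  0.88713166, -0.25026946],
       [-0.48727894,  0.74134618,  0.4614814 , -0.83197693],

[... 242 characters left out ...]
d_to_cam': array([[-0.01222732, -0.99991785, -0.00384637, -0.02954806],
       [ 0.98392246, -0.01271698,  0.17814283, -0.59631834],
       [-0.17817711, -0.00160632,  0.98399712, -1.02393807],
       [ 0.        ,  0.        ,  0.        ,  1.        ]])}
wrist {'intrinsics': array([[319.65510249,   0.        , 280.67832662],
       [  0.        , 319.65510249, 214.89934824],
       [  0.        ,   0.        ,   1.        ]]), 'world_to_cam': array([[ 0.24931849, -0.96841954, -0.00197336, -0.62426606],
       [ 0.9332774 ,  0.24081416, -0.26646171,  0.03757522],
       [ 0.25852194,  0.06459214,  0.96384348, -0.38883041],
       [ 0.        ,  0.        ,  0.        ,  1.        ]])}
0.014
```

View pics/a_top.png

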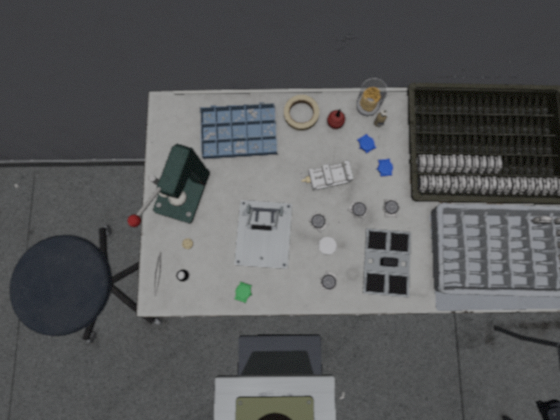

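View pics/a_side.png

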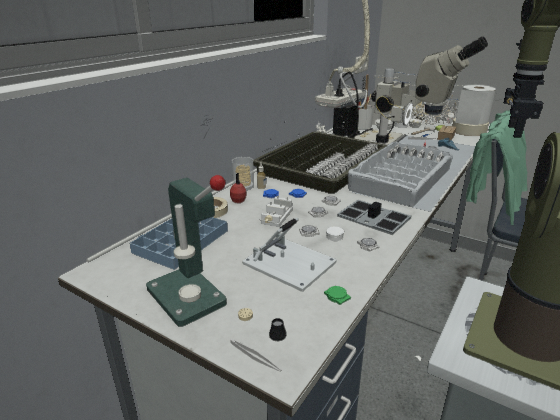

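View pics/a_wrist.png

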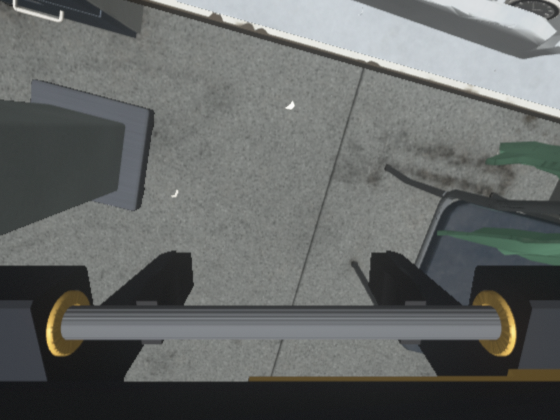

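```bash
cat > h.py <<'E'
import numpy as np, cv2
from scipy.spatial.transform import Rotation as R
from plant import r, viewer
def snap(cam,name=None,crop=None,s=1):
    st=r.get_state(); P=viewer.camera_params(cam); im=viewer.snapshot(cam)
    if name:
        o=im
        if crop: x,y,w,h=crop; o=im[y:y+h,x:x+w]
        if s!=1: o=cv2.resize(o,None,fx=s,fy=s,interpolation=cv2.INTER_CUBIC)
        cv2.imwrite(f"pics/{name}.png",o[...,::-1])
    return im,P
def ray(P,uv):
    K=P["intrinsics"];T=P["world_to_cam"];uv=np.atleast_2d(uv).astype(float)
    d=np.c_[(uv[:,0]-K[0,2])/K[0,0],-(uv[:,1]-K[1,2])/K[1,1],-np.ones(len(uv))]
    return -T[:3,:3].T@T[:3,3], d@T[:3,:3]
def unproj(P,uv,z):
    o,d=ray(P,uv); t=(z-o[2])/d[:,2]; return o+d*t[:,None]
def proj(P,X):
    K=P["intrinsics"];T=P["world_to_cam"];c=np.atleast_2d(X)@T[:3,:3].T+T[:3,3]
    return np.c_[K[0,0]*c[:,0]/-c[:,2]+K[0,2],K[1,1]*-c[:,1]/-c[:,2]+K[1,2]]
def tool():
    st=r.get_state(); return np.array(st["tool_pos"]),R.from_quat(st["eef_rot"])
def to_tool(X,yaw=None):
    "shift in cm in tool axes to bring the tcp to X; yaw: wanted world angle (deg) of tool y axis"
    p,Q=tool(); s=Q.inv().apply(np.array(X)-p)*100
    print("shift cm",s.round(2))
    if yaw is not None:
        y=Q.apply([0,1,0]); a=np.degrees(np.arctan2(y[1],y[0]))
        # tool z down: +turn about tool z = -world yaw
        d=-((yaw-a+90)%180-90); print("tool turn deg",round(d,1),"q7",round(float(r.get_state()['q'][6]),2))
    return s
E
python3 - <<'E'
from h import *
im,P=snap("top","top1",(140,80,280,240),2.8)
for c in ["case_1_mid","tin","loupe","tweezers","dial","tray_foot","stand"]:
    for d in viewer.outline_of("top",c)[:8]:
        m=d["pixels"]; v,u=np.nonzero(m); uv=[u.mean(),v.mean()]
        print(c,round(d["p"],2),np.round(uv,1),d["bbox"],unproj(P,uv,0.009).round(3)[0][:2], im[m].mean(0).round())
E
```

```text
case_1_mid 0.57 [326.4 245. ] [320.1, 235.3, 11.8, 20.7] [ 0.501 -0.149] [169. 169. 170.]
case_1_mid 0.56 [389.9 207.2] [383.1, 197.4, 16.0, 16.8] [ 0.607 -0.334] [114. 113. 114.]
tin 0.8 [327.  245.6] [320.1, 236.3, 12.8, 19.0] [ 0.499 -0.151] [171. 171. 173.]
loupe 0.53 [182.1 275.2] [174.4, 270.1, 15.7, 9.7] [0.422 0.254] [90. 90. 90.]
tweezers 0.62 [158.9 257.5] [156.7, 253.1, 4.6, 13.0] [0.472 0.32 ] [117. 116. 115.]
dial 0.53 [186.6 243.1] [178.7, 235.4, 14.9, 14.0] [0.511 0.244] [148. 140. 121.]
tray_foot 0.97 [386.3 262.2] [359.9, 229.1, 53.4, 67.1] [ 0.451 -0.315] [80. 81. 83.]
stand 0.9 [262.  217.9] [242.9, 210.0, 35.4, 22.3] [0.581 0.031] [ 97.  99. 102.]
```

View pics/top1.png

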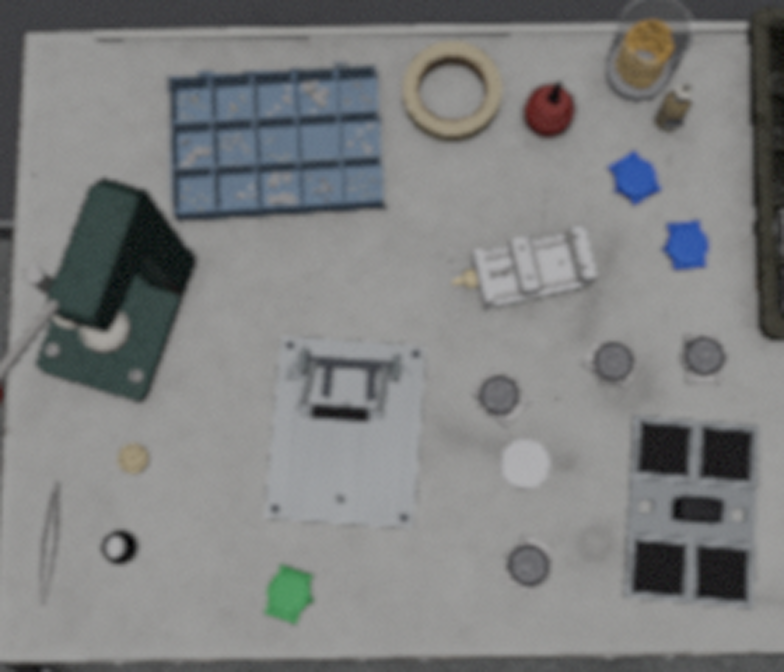

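```bash
python3 - <<'E'
from h import *
P=viewer.camera_params("top")
f=lambda c:np.array(c)/2.8+[140,80]
b=unproj(P,f([(284,340),(425,345),(416,525),(266,520)]),0.012)[:,:2]
print(b.round(3)); fx=(b[0]+b[1])/2-(b[2]+b[3])/2; print(np.linalg.norm(fx),np.degrees(np.arctan2(fx[1],fx[0])))
ex=fx/np.linalg.norm(fx); print("seat",b.mean(0)-ex*.023)
t=unproj(P,f([(636,416),(758,424),(748,605),(626,597)]),0.006)[:,:2]; print(t.round(3),t.mean(0)); e=(t[0]+t[1])/2-(t[2]+t[3])/2;print(np.linalg.norm(e),np.degrees(np.arctan2(e[1],e[0])))
print(unproj(P,f([(499,394),(614,361),(704,355),(529,564)]),0.017).round(3))
W=viewer.camera_params("wrist")["world_to_cam"]; c=-W[:3,:3].T@W[:3,3]; p,Q=tool(); print("cam in tool",Q.inv().apply(c-p), Q.inv().apply(W[:3,:3].T@[0,0,-1]))
to_tool([.43,0.0,.25],90)
E
```

```text
[[ 0.629  0.09 ]
 [ 0.622 -0.054]
 [ 0.44  -0.042]
 [ 0.447  0.107]]
0.18243983897507526 -4.4086077697665305
seat [0.51116969 0.02691249]
[[ 0.547 -0.267]
 [ 0.537 -0.39 ]
 [ 0.358 -0.368]
 [ 0.367 -0.248]] [ 0.45219499 -0.31801297]
0.1801888338422292 -6.494180638722984
[[ 0.569 -0.128  0.017]
 [ 0.602 -0.245  0.017]
 [ 0.607 -0.336  0.017]
 [ 0.4   -0.152  0.017]]
cam in tool [ 0.06750701  0.00027654 -0.13145821] [-2.66418081e-01 -5.43491529e-04  9.63857412e-01]
shift cm [ 41.64 -51.79   0.27]
tool turn deg 14.4 q7 -0.22
```

```bash
python3 -m inch '[[0,[4,-4,0],4],[0,[8,-8,0],8],[0,[12,-12,0],12],[0,[16,-16,0],14.4],[0,[20,-20,0],14.4],[0,[23,-23,0],14.4],[0,[25,-26,0],14.4],[0,[26,-28,0],14.4],[0,[26,-28,0],14.4],[0,[26,-28,0],14.4]]' 20; python3 - <<'E'
from h import *
print(tool()[0],tool()[1].as_quat()); snap("wrist","w1",None,1.4)
to_tool([.42,0.02,.25],90)
E
```

```text
clock: 1.55
tool_pos: [0.3382, -0.2692, 0.253]
eef_rot: [1.0, 0.001, 0.0, 0.0]
contact_force: [-0.5, -0.5, -0.7]
opening: 0.999
[ 0.33816814 -0.26924872  0.25298334] [9.99999247e-01 1.14513862e-03 2.51929513e-04 3.62393776e-04]
shift cm [  8.22 -29.03   0.27]
tool turn deg -0.0 q7 -1.08
```

View pics/w1.png

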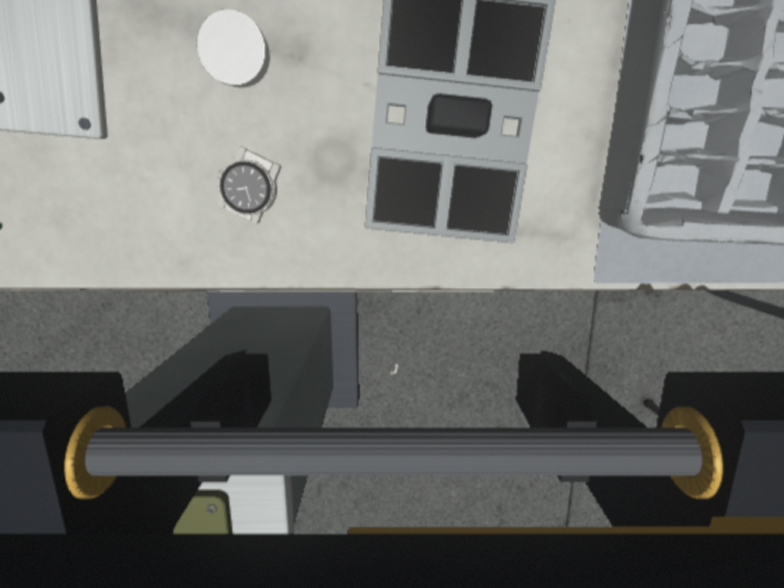

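```bash
python3 -m inch '[[0,[2,-5,0],0],[0,[3,-10,0],0],[0,[4,-15,0],0],[0,[5,-20,0],0],[0,[5,-25,0],0],[0,[5,-28,0],0],[0,[5,-29,0],0],[0,[5,-29,0],0],[0,[5,-29,0],0]]'; python3 - <<'E'
from h import *
print(tool()[0]); im,P=snap("wrist","w2",None,1.4); np.save("w2P.npy",P,allow_pickle=True)
E
```

```text
clock: 2.5
tool_pos: [0.3879, 0.0186, 0.2527]
eef_rot: [1.0, -0.001, 0.0, 0.001]
contact_force: [-0.0, -1.2, -0.1]
opening: 0.999
[0.38786612 0.01857387 0.25267991]
```

View pics/w2.png

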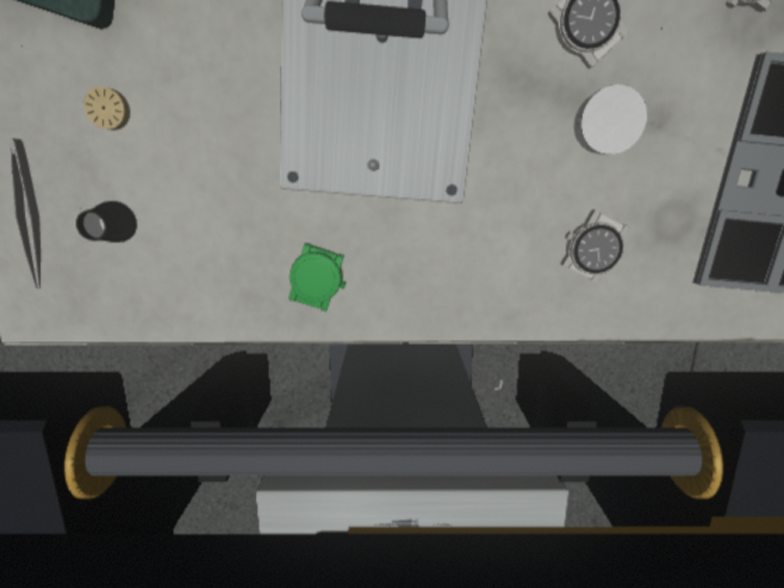

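```bash
python3 - <<'E'
from h import *
im,P=snap("wrist","w3",(180,0,200,160),4)
g=unproj(P,np.array([(281,188),(464,202)])/1.4,0.012); print(g.round(4)); e=g[0]-g[1]; print(np.linalg.norm(e),np.degrees(np.arctan2(e[1],e[0]))-90)
print("peg tip",unproj(P,np.array([(373.5,163)])/1.4,0.032), "bar",unproj(P,np.array([(303,17),(447,25),(375,20)])/1.4,0.11))
E
```

```text
[[ 0.4473  0.1079  0.012 ]
 [ 0.4357 -0.0401  0.012 ]]
0.14846437074839786 -4.480490672607587
peg tip [[0.46567294 0.03218192 0.032     ]] bar [[ 0.53900975  0.06592857  0.11      ]
 [ 0.53488906 -0.01203705  0.11      ]
 [ 0.53743282  0.02702253  0.11      ]]
```

View pics/w3.png

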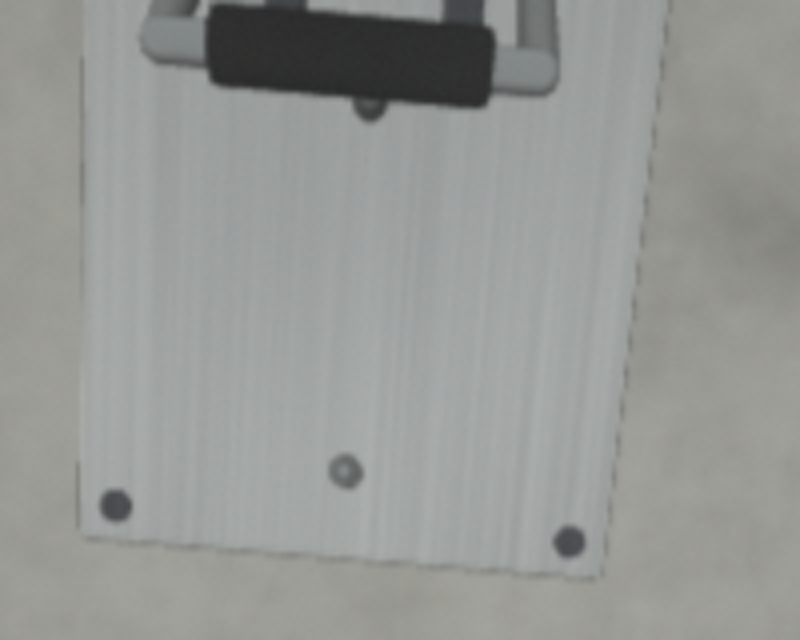

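```bash
python3 - <<'E'
from h import *
im,P=snap("side","s2",(235,200,110,90),7)
to_tool([.5113-.012,0.0285+.001,.20],90-4.4)
E
```

```text
shift cm [11.16 -1.13  5.27]
tool turn deg 4.2 q7 -1.78
```

View pics/s2.png

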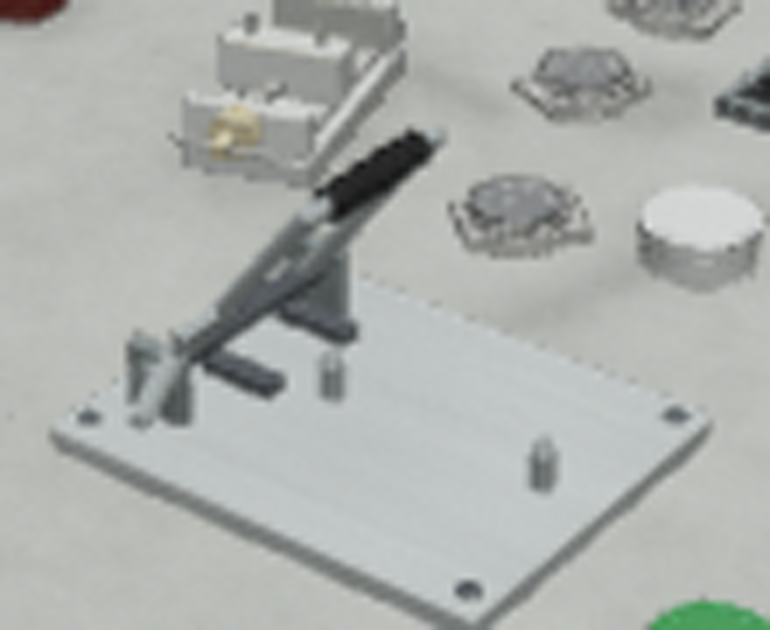

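```bash
python3 -m inch '[[1,[4,-0.4,2],4.2],[1,[8,-0.8,5],4.2],[1,[11,-1.1,9],4.2],[1,[11.1,-1.1,13.8],4.2],[1,[11.1,-1.1,13.8],4.2],[1,[11.1,-1.1,13.8],4.2],[1,[11.1,-1.1,13.8],4.2]]' 20; python3 - <<'E'
from h import *
im,P=snap("side","s3",(200,140,160,130),5)
E
```

```text
clock: 3.35
tool_pos: [0.4993, 0.031, 0.1172]
eef_rot: [0.999, -0.037, 0.002, -0.0]
contact_force: [0.2, -0.4, 0.3]
opening: 0.392
```

View pics/s3.png

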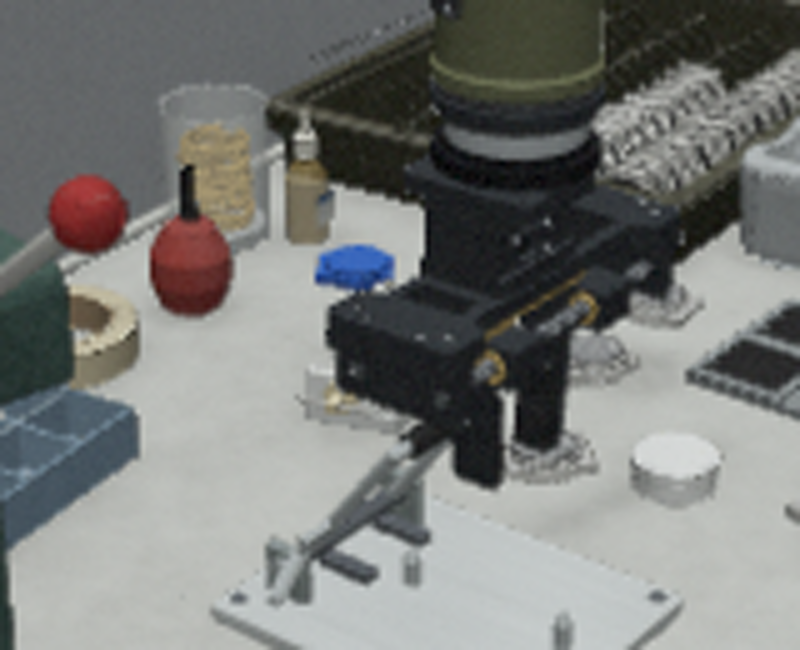

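```bash
python3 -m inch '[[1,[0.5,0,0.3],0],[1,[1,0,0.3],0],[1,[1.5,0,0.3],0],[1,[2,0,0.3],0],[1,[2.5,0,0.3],0],[1,[3,0,0.3],0],[1,[3.5,0,0.3],0],[1,[4,0,0.3],0],[1,[4.5,0,0.3],0],[1,[5,0,0.3],0],[1,[5.5,0,0.3],0],[1,[6,0,0.3],0],[1,[6.5,0,0.3],0],[1,[7,0,0.3],0],[1,[7.4,0,0.3],0],[1,[7.8,0,0.3],0]]'; python3 - <<'E'
from h import *
im,P=snap("side","s4",(200,140,160,130),5)
E
```

```text
clock: 5.0
tool_pos: [0.5775, 0.026, 0.1118]
eef_rot: [0.999, -0.036, 0.001, -0.0]
contact_force: [-0.4, -0.0, 0.5]
opening: 0.006
```

View pics/s4.png

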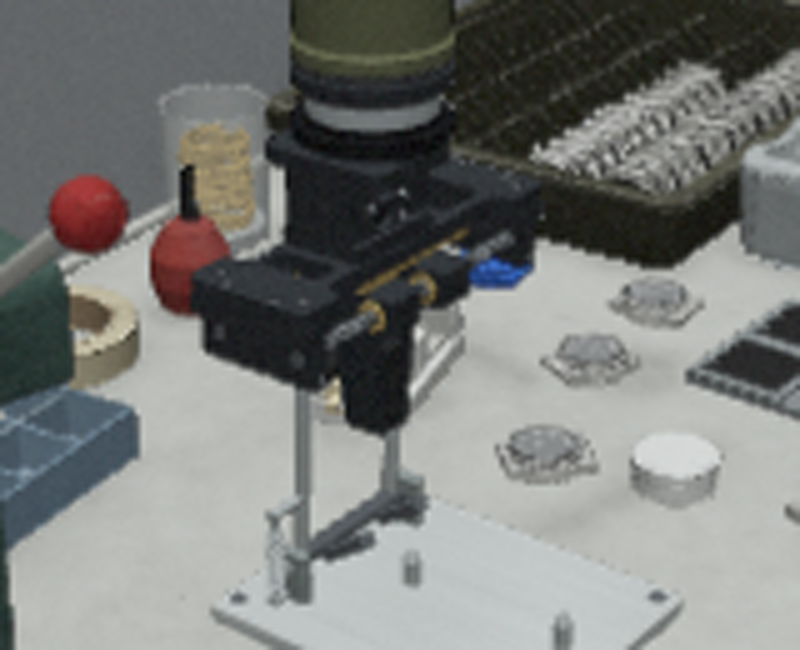

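```bash
python3 -m inch '[[1,[0.5,0,0],0],[1,[1,0,0],0],[1,[1.5,0,0],0],[1,[2,0,0],0],[1,[2.2,0,0],0],[1,[2.2,0,0],0],[1,[2.2,0,0],0],[1,[0,0,0],0],[0.6,[-4,0,-2],0],[0,[-8,0,-6],0],[0,[-12,0,-10],0],[0,[-12,0,-11],0],[0,[-12,0,-11],0]]'; python3 - <<'E'
from h import *
im,P=snap("side","s5",(200,140,160,130),5)
im,P=snap("wrist","w5",None,1.4)
E
```

```text
clock: 6.35
tool_pos: [0.4562, 0.035, 0.2241]
eef_rot: [0.999, -0.036, 0.002, -0.0]
contact_force: [1.0, 0.2, 0.2]
opening: 0.435
```

View pics/s5.png

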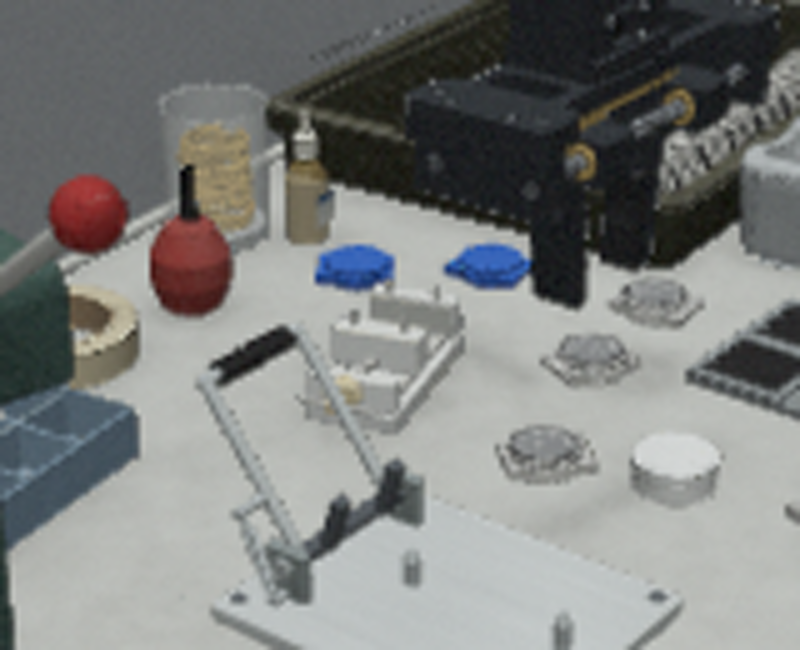

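View pics/w5.png

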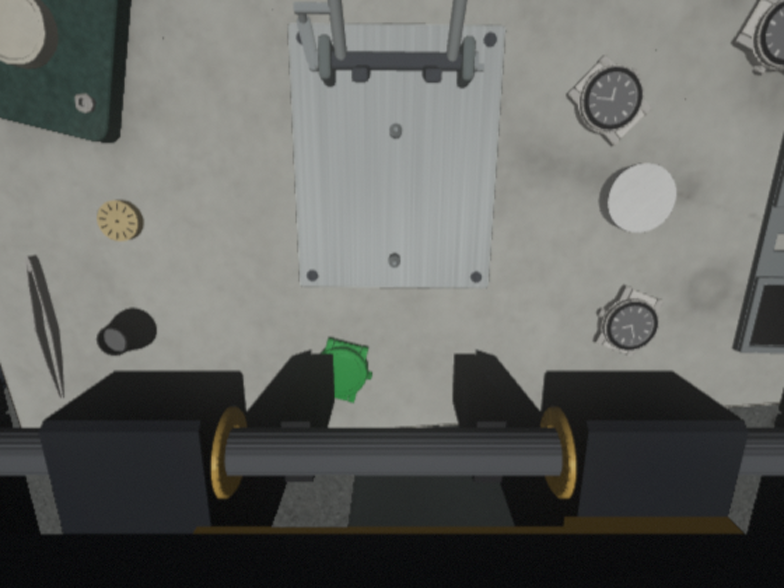

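```bash
python3 - <<'E'
from h import *
im,P=snap("wrist","w6",(190,0,180,220),3.6)
np.save("w6P.npy",P,allow_pickle=True)
E
```

```text
(no output)
```

View pics/w6.png

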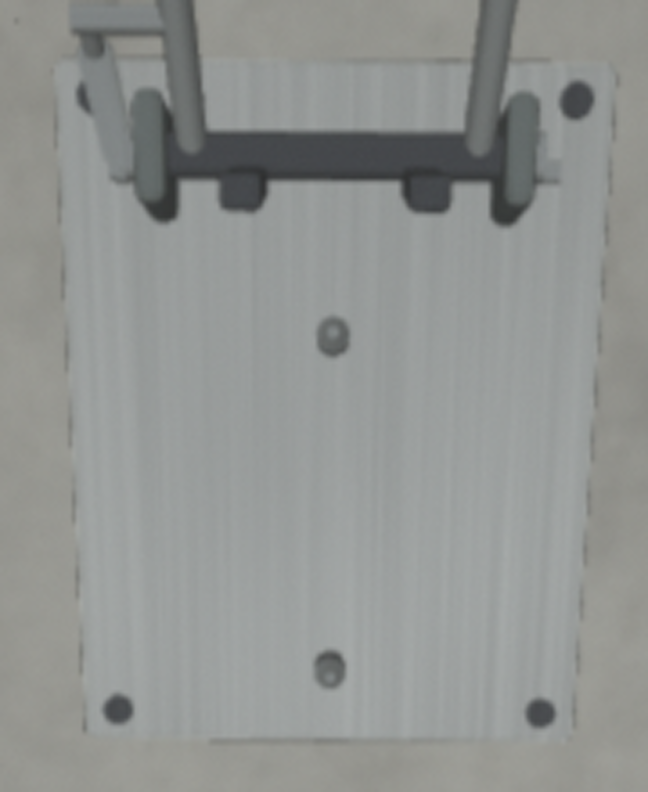

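```bash
python3 - <<'E'
from h import *
P=np.load("w6P.npy",allow_pickle=True).item()
f=lambda c:np.array(c)/3.6+[190,0]
t=unproj(P,f([(332,333),(329,674)]),.032); print(t.round(4),np.linalg.norm(t[0]-t[1]),t.mean(0).round(4)); e=t[0]-t[1]; print(np.degrees(np.arctan2(e[1],e[0])))
b=unproj(P,f([(85,738),(572,740),(617,63),(55,60)]),.012); print(b.round(4)); e=(b[2]+b[3]-b[0]-b[1])/2; print(np.linalg.norm(e),np.degrees(np.arctan2(e[1],e[0]))); e/=np.linalg.norm(e); print("seat",b.mean(0)-.023*e)
n=b[0]-b[1]; print(np.degrees(np.arctan2(n[1],n[0]))-90)
to_tool([.40,-0.318,.25],83.5-90)
E
```

```text
[[0.5559 0.026  0.032 ]
 [0.4656 0.0333 0.032 ]] 0.09054931731319636 [0.5107 0.0296 0.032 ]
-4.620425477223257
[[ 0.4476  0.1092  0.012 ]
 [ 0.4362 -0.039   0.012 ]
 [ 0.6189 -0.0537  0.012 ]
 [ 0.6303  0.0937  0.012 ]]
0.18329050176511663 -4.747692737019237
seat [0.51033058 0.02946015 0.012     ]
-4.38158113167907
shift cm [-3.15 35.6  -2.88]
tool turn deg -87.7 q7 -1.84
```

```bash
python3 -m inch '[[0,[-0.5,4,-1],-8],[0,[-1,8,-2],-16],[0,[-1.5,12,-3],-24],[0,[-2,16,-3],-32],[0,[-2.5,20,-3],-40],[0,[-3,24,-3],-48],[0,[-3,28,-3],-56],[0,[-3,32,-3],-64],[0,[-3,35.5,-3],-72],[0,[-3,35.6,-3],-80],[0,[-3,35.6,-3],-87.7],[0,[-3,35.6,-3],-87.7],[0,[-3,35.6,-3],-87.7]]'; python3 - <<'E'
from h import *
to_tool([.452,-0.318,.25],-6.5)
im,P=snap("wrist","w7",None,1.4); np.save("w7P.npy",P,allow_pickle=True)
E
```

```text
clock: 7.8
tool_pos: [0.4009, -0.3181, 0.2506]
eef_rot: [0.747, 0.665, 0.0, -0.001]
contact_force: [-0.5, -0.2, -0.2]
opening: 1.004
shift cm [0.6  5.07 0.06]
tool turn deg -0.2 q7 0.03
```

View pics/w7.png

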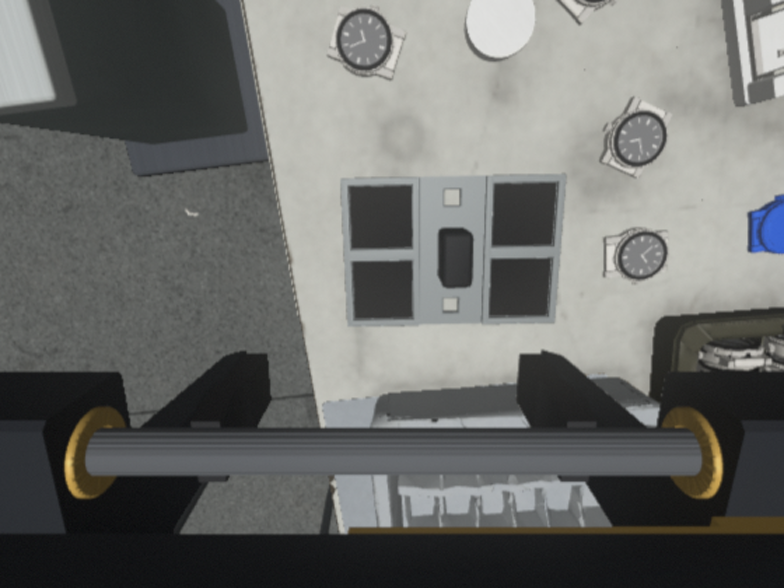

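```bash
python3 - <<'E'
from h import *
P=np.load("w7P.npy",allow_pickle=True).item()
b=unproj(P,np.array([(341,178),(566,174),(555,323),(348,327)])/1.4,.008)
print(b.round(4),b.mean(0)); 
u=(b[0]+b[1]-b[2]-b[3])/2; v=(b[1]+b[2]-b[0]-b[3])/2
print(np.linalg.norm(u),np.degrees(np.arctan2(u[1],u[0])),np.linalg.norm(v),np.degrees(np.arctan2(v[1],v[0])))
h=unproj(P,np.array([(452,197),(450,304.5)])/1.4,.006); print(h,h.mean(0)); e=h[0]-h[1]; print(np.linalg.norm(e),np.degrees(np.arctan2(e[1],e[0])))
c=b.mean(0); to_tool([c[0],c[1],.032],np.degrees(np.arctan2(v[1],v[0])))
E
```

```text
[[ 0.3663 -0.2459  0.008 ]
 [ 0.5466 -0.2639  0.008 ]
 [ 0.5352 -0.3894  0.008 ]
 [ 0.3539 -0.372   0.008 ]] [ 0.4504986  -0.31780321  0.008     ]
0.1263516749485235 84.58251291662775 0.18161293198644066 -5.591745188437305
[[ 0.45427353 -0.27133343  0.006     ]
 [ 0.44508497 -0.36244842  0.006     ]] [ 0.44967925 -0.31689092  0.006     ]
0.09157712940801974 84.24143406009463
shift cm [ 0.57  4.93 21.89]
tool turn deg -1.0 q7 0.03
```

```bash
python3 -m inch '[[0,[0.6,4.9,3],-1],[0,[0.6,4.9,8],-1],[0,[0.6,4.9,13],-1],[0,[0.6,4.9,18],-1],[0,[0.6,4.9,20],-1],[0,[0.6,4.9,21.5],-1],[0,[0.6,4.9,22.6],-1],[0,[0.6,4.9,22.6],-1],[0,[0.6,4.9,22.6],-1]]' 40; python3 -m inch '[[1,[0,0,0],0],[1,[0,0,0],0],[1,[0,0,0],0],[1,[0,0,0],0],[1,[0,0,0],0],[1,[0,0,0],0],[1,[0,0,0],0],[1,[0,0,0],0],[1,[0,0,0],0]]' 40; python3 - <<'E'
from h import *
im,P=snap("wrist","w8",None,1.4)
E
```

```text
clock: 8.75
tool_pos: [0.4509, -0.3176, 0.0259]
eef_rot: [0.74, 0.672, 0.0, 0.001]
contact_force: [-0.1, 0.4, 0.2]
opening: 1.001
clock: 9.65
tool_pos: [0.4504, -0.3177, 0.0257]
eef_rot: [0.74, 0.673, 0.0, 0.0]
contact_force: [-1.0, 0.4, -1.3]
opening: 0.268
```

View pics/w8.png

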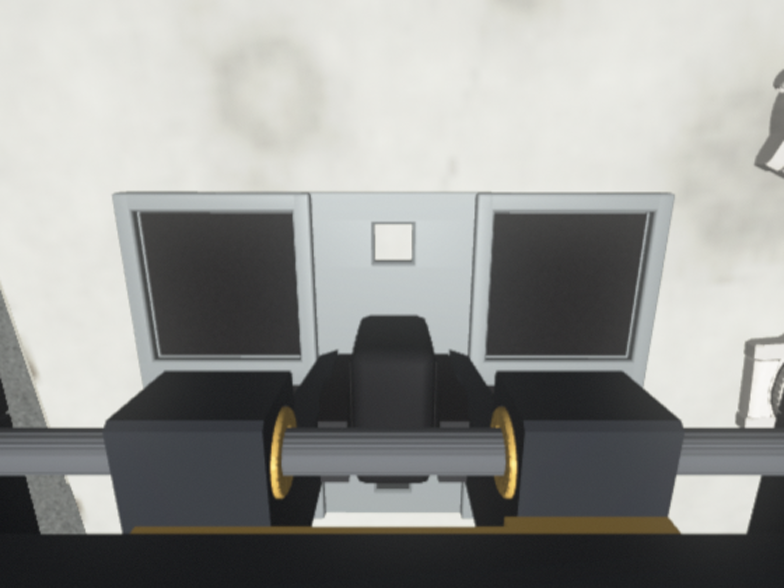

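```bash
cat > inhand.py <<'E'
from h import *
def hole(P,uv,zoff,p,Q):
    pass
E
python3 - <<'E'
from h import *
P=viewer.camera_params("wrist"); p,Q=tool()
X=unproj(P,np.array([(393,242),(113,193),(674,193)])/1.4,.006)
print(X.round(4), Q.inv().apply(X-p).round(4)); print(p)
E
python3 -m inch '[[1,[0,0,-1],0],[1,[0,0,-2.5],0],[1,[0,0,-4.5],0],[1,[0,0,-6],0],[1,[0,0,-6],0]]' 40
```

```text
[[ 0.454  -0.271   0.006 ]
 [ 0.364  -0.2462  0.006 ]
 [ 0.5475 -0.2637  0.006 ]] [[ 0.0468 -0.0008  0.0197]
 [ 0.0629 -0.0927  0.0197]
 [ 0.063   0.0916  0.0197]]
[ 0.45033612 -0.31766848  0.02570515]
clock: 10.2
tool_pos: [0.451, -0.3182, 0.0876]
eef_rot: [0.74, 0.672, 0.001, 0.001]
contact_force: [0.6, -0.7, -4.6]
opening: 0.266
```

```bash
python3 -m inch '[[1,[1.5,0,0],8],[1,[3,0,0],16],[1,[5,0,0],24],[1,[7,0,0],32],[1,[9,0,0],40],[1,[11,0,0],48],[1,[13,0,0],56],[1,[15,0,0],64],[1,[16,0,0],72],[1,[17,0,0],80],[1,[17,0,0],88.5],[1,[17,0,0],88.5],[1,[17,0,0],88.5]]' 40; python3 - <<'E'
from h import *
im,P=snap("wrist","w9",None,1.4)
to_tool([.511,0.0293,.0876],90-4.5)
E
```

```text
clock: 11.5
tool_pos: [0.4662, -0.1485, 0.0854]
eef_rot: [0.999, -0.033, -0.0, 0.0]
contact_force: [0.7, -0.2, -3.6]
opening: 0.267
shift cm [  3.28 -18.05  -0.22]
tool turn deg 0.7 q7 -1.33
```

View pics/w9.png

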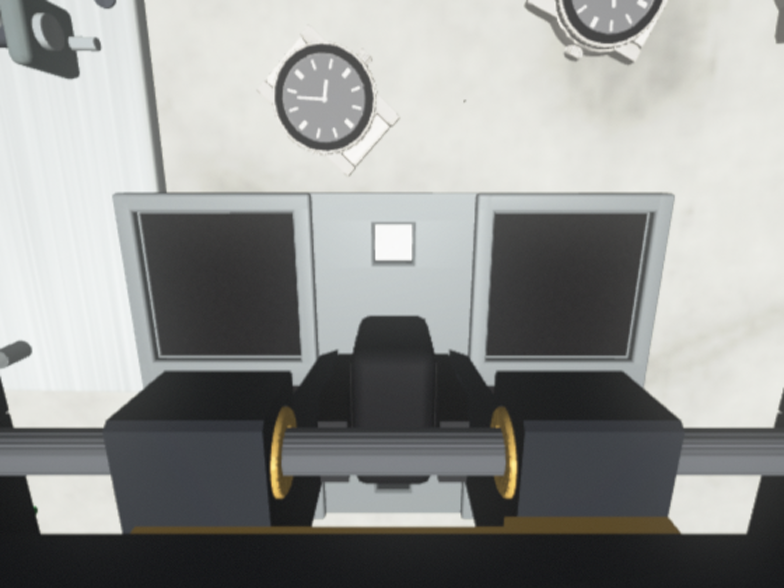

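```bash
python3 -m inch '[[1,[0,-2,-1],0.7],[1,[0.5,-5,-2],0.7],[1,[1,-8,-2],0.7],[1,[1.5,-11,-2],0.7],[1,[2.2,-14,-2],0.7],[1,[2.2,-16.5,-2],0.7],[1,[2.2,-18,-2],0.7],[1,[2.2,-18,-2],0.7],[1,[2.2,-18,-2],0.7]]' 40; python3 - <<'E'
from h import *
im,P=snap("wrist","w10",None,1.4)
im,P=snap("side","s10",(200,140,160,130),5)
to_tool([.511,0.0293,.1076],90-4.5)
E
```

```text
clock: 12.45
tool_pos: [0.5007, 0.0286, 0.1056]
eef_rot: [0.999, -0.04, -0.0, 0.0]
contact_force: [-0.5, -1.0, -3.9]
opening: 0.267
shift cm [ 1.01 -0.25 -0.19]
tool turn deg -0.3 q7 -1.58
```

View pics/w10.png

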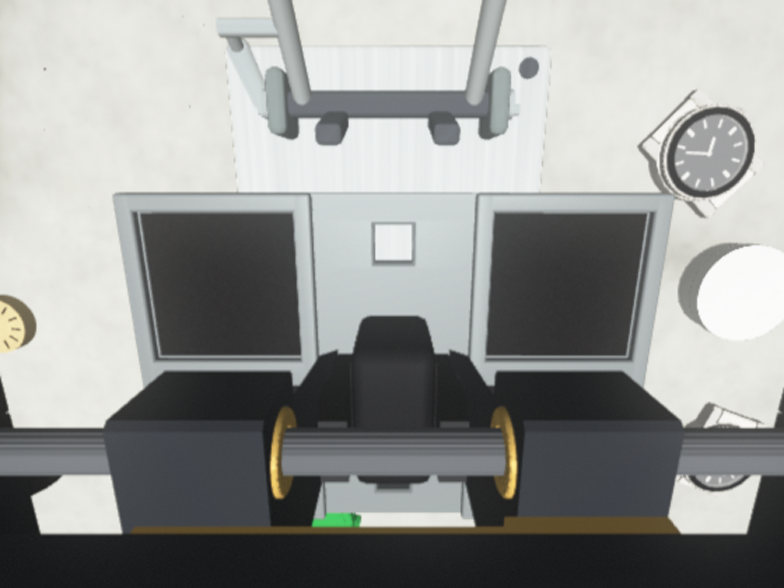

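View pics/s10.png

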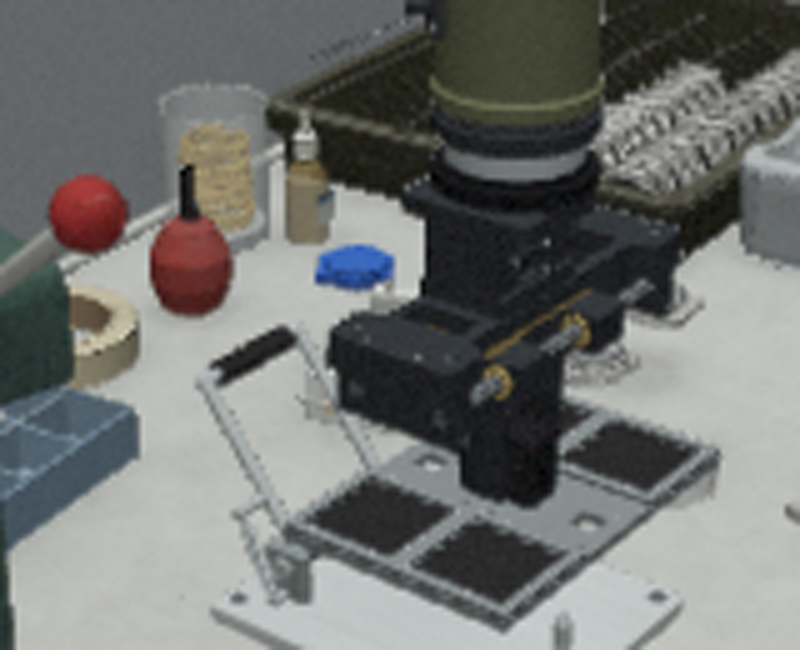

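```bash
python3 -m inch '[[1,[0.5,-0.1,0],0],[1,[1,-0.2,0],0],[1,[1,-0.2,1.5],0],[1,[1,-0.2,3],0],[1,[1,-0.2,4.2],0],[1,[1,-0.2,4.2],0],[1,[1,-0.2,4.2],0]]' 40; python3 - <<'E'
from h import *
im,P=snap("wrist","w11",(230,120,100,80),8)
to_tool([.511,0.0293,.0627],90-4.5)
b=np.array([.511,.0293,0]);c,s=np.cos(np.radians(-4.5)),np.sin(np.radians(-4.5))
pk=b+[.046*c,.046*s,.032]; print((proj(P,pk)-[230,120])*8)
E
```

```text
clock: 13.25
tool_pos: [0.5112, 0.0305, 0.0637]
eef_rot: [0.999, -0.041, -0.0, 0.0]
contact_force: [0.7, 0.2, -4.4]
opening: 0.269
shift cm [-0.03  0.14  0.13]
tool turn deg -0.2 q7 -1.58
[[415.34520267 406.11781325]]
```

View pics/w11.png

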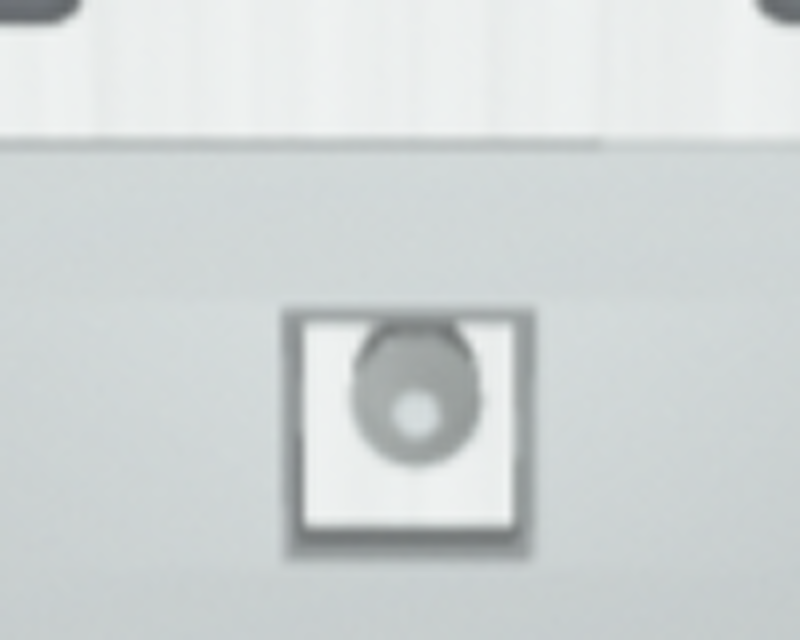

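```bash
python3 - <<'E'
from h import *
P=viewer.camera_params("wrist"); p,Q=tool()
f=lambda c:np.array([c])/8+[230,120]
H=unproj(P,f((410,434)),.044)[0]; K=unproj(P,f((415,413)),.032)[0]
print(H,K,"peg-hole in tool (mm)",Q.inv().apply(K-H)*1000)
E
```

```text
[0.55703594 0.02611904 0.044     ] [0.55663139 0.02582032 0.032     ] peg-hole in tool (mm) [-0.38732069  0.32980952 11.9997543 ]
```

```bash
python3 -m inch '[[1,[0,0.04,0.5],0],[1,[0,0.04,1],0],[1,[0,0.04,1.5],0],[1,[0,0.04,2],0],[1,[0,0.04,2.4],0],[1,[0,0.04,2.6],0],[1,[0,0.04,2.7],0],[1,[0,0.04,2.7],0],[1,[0,0.04,2.7],0]]' 40
```

```text
clock: 14.2
tool_pos: [0.5107, 0.0304, 0.0377]
eef_rot: [0.999, -0.041, 0.0, -0.0]
contact_force: [-1.7, 0.8, 8.4]
opening: 0.268
```

Seated (z as predicted, upward contact). Release and check.

```bash
python3 -m inch '[[0,[0,0,0],0],[0,[0,0,0],0],[0,[0,0,0],0],[0,[0,0,0],0],[0,[0,0,0],0],[0,[0,0,0],0],[0,[0,0,0],0],[0,[0,0,-2],0],[0,[0,0,-6],0],[0,[0,0,-11],0],[0,[0,0,-16],0],[0,[0,0,-20],0],[0,[0,0,-21],0],[0,[0,0,-21],0],[0,[0,0,-21],0]]' 40; python3 - <<'E'
from h import *
im,P=snap("wrist","w12",None,1.4); np.save("w12P.npy",P,allow_pickle=True)
im,P=snap("side","s12",(200,140,160,130),5)
im,P=snap("top","t12",(140,80,280,240),2.8); np.save("t12P.npy",P,allow_pickle=True)
E
```

```text
clock: 15.7
tool_pos: [0.5101, 0.0305, 0.2455]
eef_rot: [0.999, -0.041, -0.001, 0.0]
contact_force: [-0.5, -0.4, -0.5]
opening: 1.001
```

View pics/w12.png

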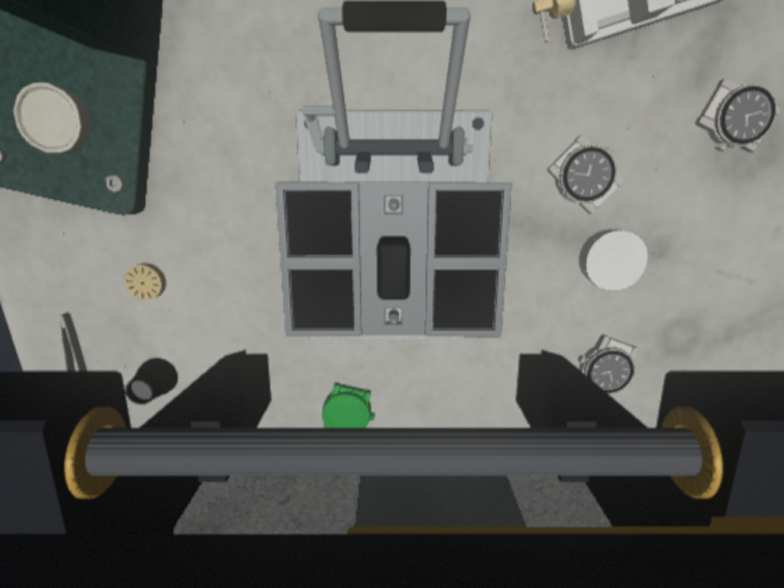

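View pics/s12.png

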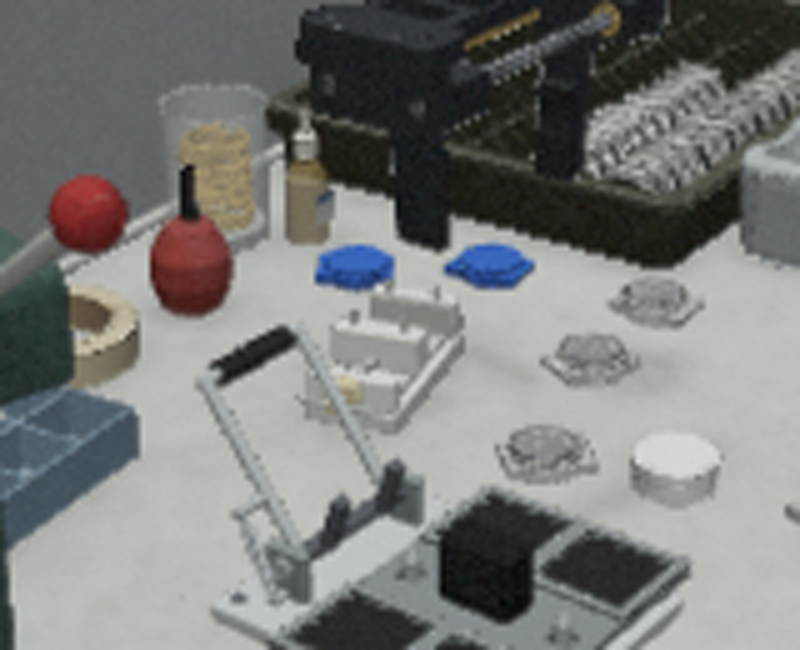

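View pics/t12.png

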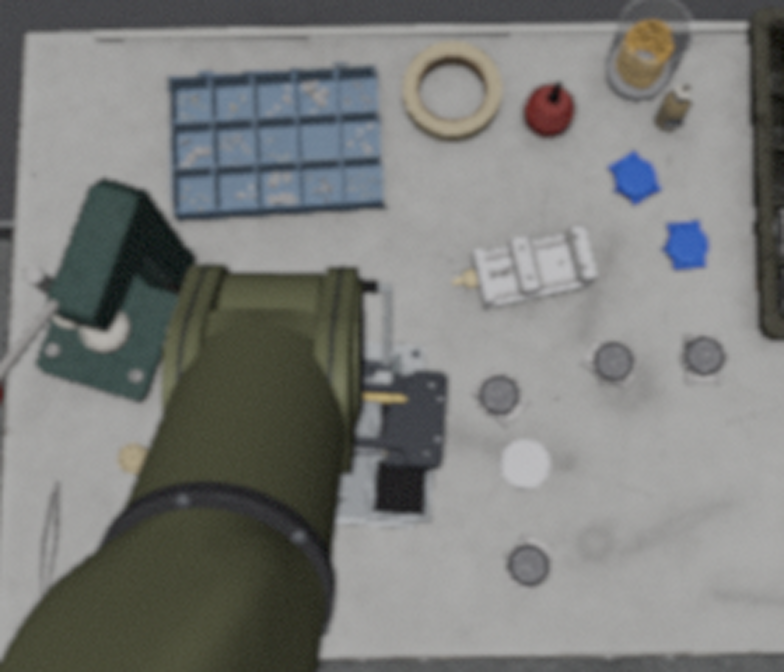

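```bash
python3 -m inch '[[0,[-0.5,5,0],0],[0,[-1,10,0],0],[0,[-2,15,0],0],[0,[-3,20,0],0],[0,[-3,23,0],0],[0,[-3,23,0],0],[0,[-3,23,0],0]]'; python3 - <<'E'
from h import *
im,P=snap("wrist","w13",None,1.4); np.save("w13P.npy",P,allow_pickle=True); cv2.imwrite("pics/w13raw.png",im[...,::-1])
for c in ["case_1_mid"]:
    for d in viewer.outline_of("wrist",c)[:9]:
        m=d["pixels"]; v,u=np.nonzero(m); uv=[u.mean(),v.mean()]
        print(c,round(d["p"],2),np.round(uv,1),d["bbox"],unproj(P,uv,0.009).round(3)[0][:2], im[m].mean(0).round())
E
```

```text
clock: 16.55
tool_pos: [0.4618, -0.1965, 0.2456]
eef_rot: [0.999, -0.042, -0.001, -0.0]
contact_force: [-0.7, 1.0, 0.6]
opening: 1.001
case_1_mid 0.73 [403.   39.5] [380.8, 12.7, 45.4, 58.2] [ 0.605 -0.336] [107. 106. 104.]
```

View pics/w13.png

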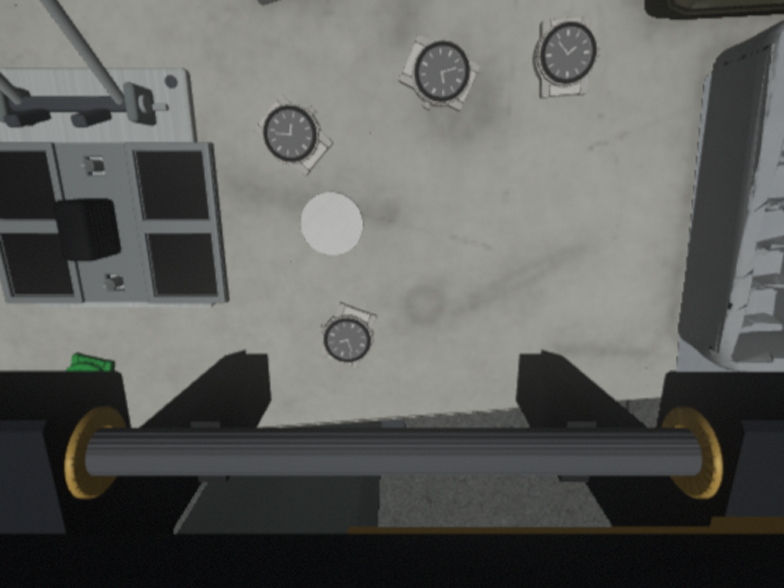

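```bash
python3 - <<'E'
import cv2,numpy as np
im=cv2.imread("pics/w13raw.png")
o=[]
for (x,y) in [(207,94),(315,51),(405,37),(248,243)]:
    c=cv2.getRectSubPix(im,(72,72),(x,y)) ; o.append(cv2.resize(c,(380,290*380//380+90),interpolation=cv2.INTER_CUBIC)[:380])
o=[cv2.resize(cv2.getRectSubPix(im,(72,72),p),(296,296),interpolation=cv2.INTER_CUBIC) for p in [(207,94),(315,51),(405,37),(248,243)]]
cv2.imwrite("pics/w13c.png",np.vstack([np.hstack(o[:2]),np.hstack(o[2:])]))
E
```

```text
(no output)
```

View pics/w13c.png

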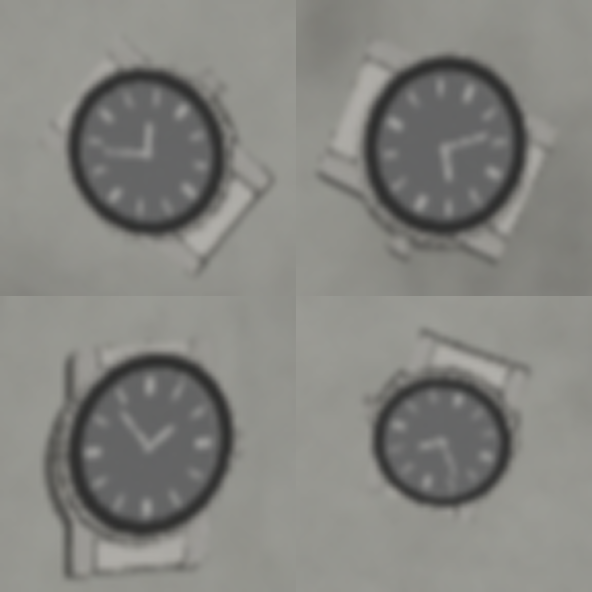

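```bash
python3 - <<'E'
from h import *
P=np.load("w13P.npy",allow_pickle=True).item()
C=dict(A=((207,94),(147,151),(234,225),(88,88)),B=((315,51),(150,143),(231,196),(52,107)),C=((405,37),(152,147),(135,275),(133,52)),D=((248,243),(147,146),(180,54),None))
for k,(c,d,l1,l2) in C.items():
    f=lambda q:np.array(q)/4.111+np.array(c)-36+.0
    ctr=unproj(P,f(d),.017)[0]; a=unproj(P,f(l1),.010)[0]; b=unproj(P,f(l2),.010)[0] if l2 else ctr
    e=a-b; print(k,ctr[:2].round(4),"lug axis",np.degrees(np.arctan2(e[1],e[0])).round(1), (a-ctr)[:2].round(3),(b-ctr)[:2].round(3),((a+b)/2).round(4))
y=np.radians(-4.5);Rz=np.array([[np.cos(y),-np.sin(y)],[np.sin(y),np.cos(y)]])
for q in [(-31,-59),(-31,59),(31,-59),(31,59)]: print(q,(np.array([.511,.0295])+Rz@(np.array(q)/1000)).round(4))
E
```

```text
A [ 0.5675 -0.1269] lug axis -137.7 [-0.02  -0.019] [0.017 0.015] [ 0.5664 -0.1291  0.01  ]
B [ 0.601  -0.2439] lug axis -118.8 [-0.013 -0.021] [0.012 0.023] [ 0.6006 -0.2426  0.01  ]
C [ 0.6053 -0.3357] lug axis -178.4 [-0.028  0.001] [0.023 0.003] [ 0.6029 -0.3339  0.01  ]
D [ 0.3985 -0.1518] lug axis -25.2 [ 0.025 -0.012] [0. 0.] [ 0.411  -0.1576  0.0135]
(-31, -59) [ 0.4755 -0.0269]
(-31, 59) [0.4847 0.0908]
(31, -59) [ 0.5373 -0.0318]
(31, 59) [0.5465 0.0859]
```

```bash
python3 - <<'E'
from h import *
to_tool([.5675,-.1275,.10],132.3)
E
```

```text
shift cm [ 9.96 -7.5  14.59]
tool turn deg -46.8 q7 -1.2
```

```bash
python3 -m inch '[[0.15,[3,-2,2],-8],[0.15,[6,-4,4],-16],[0.15,[8,-6,7],-24],[0.15,[10,-7.5,10],-32],[0.15,[10,-7.5,12],-40],[0.15,[10,-7.5,14],-46.8],[0.15,[10,-7.5,14.6],-46.8],[0.15,[10,-7.5,14.6],-46.8],[0.15,[10,-7.5,14.6],-46.8]]' 25; python3 - <<'E'
from h import *
to_tool([.5675,-.1275,.021],132.3)
im,P=snap("wrist","w14",None,1.4); np.save("w14P.npy",P,allow_pickle=True)
E
```

```text
clock: 17.55
tool_pos: [0.5687, -0.1292, 0.1014]
eef_rot: [0.933, 0.359, 0.0, 0.0]
contact_force: [0.4, 0.5, 0.1]
opening: 0.848
shift cm [ 0.02 -0.21  8.04]
tool turn deg -0.2 q7 -0.79
```

View pics/w14.png

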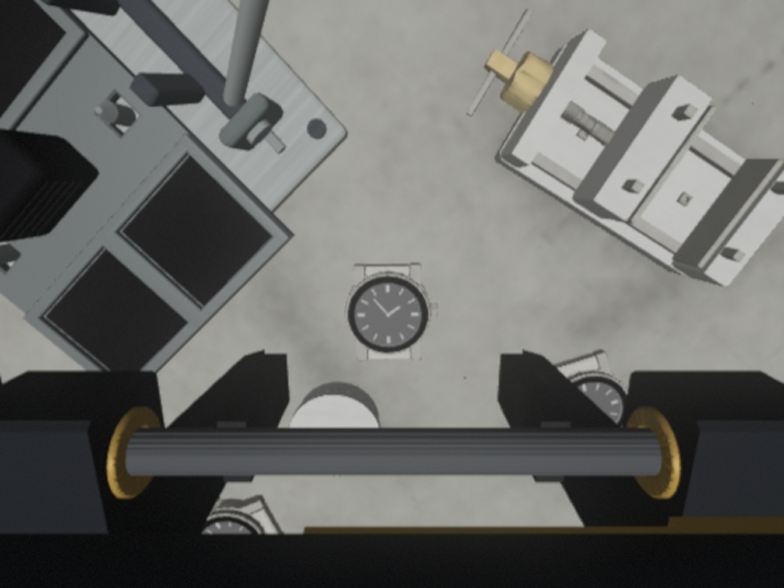

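```bash
python3 - <<'E'
from h import *
P=np.load("w14P.npy",allow_pickle=True).item()
X=unproj(P,np.array([(388,313.5)])/1.4,.017)[0]; print(X)
to_tool([X[0],X[1],.021],132.3)
E
```

```text
[ 0.56787761 -0.12631764  0.017     ]
shift cm [ 0.13 -0.31  8.07]
tool turn deg -0.2 q7 -0.79
```

```bash
python3 -m inch '[[0.15,[0.1,-0.25,3],0],[0.15,[0.1,-0.25,5.5],0],[0.15,[0.1,-0.25,7],0],[0.15,[0.1,-0.25,8],0],[0.15,[0.1,-0.25,8],0],[1,[0.1,-0.25,8],0],[1,[0.1,-0.25,8],0],[1,[0.1,-0.25,8],0],[1,[0.1,-0.25,8],0],[1,[0.1,-0.25,8],0],[1,[0.1,-0.25,8],0]]' 25; python3 - <<'E'
from h import *
im,P=snap("wrist","w15",None,1.4)
E
```

```text
clock: 18.7
tool_pos: [0.5676, -0.1274, 0.0213]
eef_rot: [0.933, 0.359, 0.0, 0.0]
contact_force: [0.1, 0.8, 5.2]
opening: 0.492
```

View pics/w15.png

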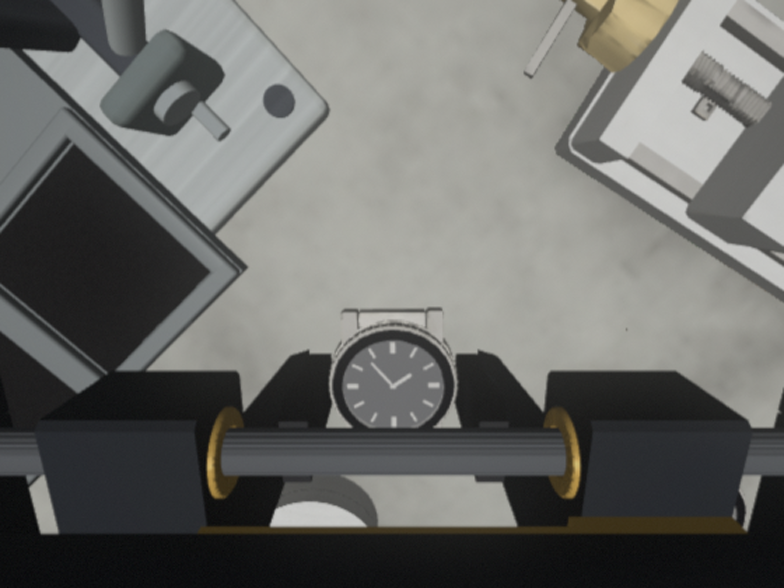

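```bash
python3 - <<'E'
from h import *
P=viewer.camera_params("wrist"); p,Q=tool()
X=unproj(P,np.array([(393,384)])/1.4,.0175)[0]; print("case in tool",Q.inv().apply(X-p).round(4))
E
python3 -m inch '[[1,[0,0,-1],0],[1,[0,0,-4],0],[1,[0,0,-8],0],[1,[0,0,-9],0],[1,[0,0,-9],0]]' 25
python3 - <<'E'
from h import *
to_tool([.5465,.0859,.11],85.5)
E
```

```text
case in tool [ 0.0017 -0.0003  0.0038]
clock: 19.25
tool_pos: [0.5683, -0.1275, 0.1126]
eef_rot: [0.933, 0.359, 0.002, 0.001]
contact_force: [0.4, -0.6, -1.4]
opening: 0.493
shift cm [ 12.7  -17.29   0.24]
tool turn deg 46.6 q7 -0.79
```

```bash
python3 -m inch '[[1,[2.5,-3.5,0],8],[1,[5,-7,0],16],[1,[7.5,-10,0],24],[1,[10,-13,0],32],[1,[12,-16,0],40],[1,[12.6,-17.2,0],46.6],[1,[12.6,-17.2,0],46.6],[1,[12.6,-17.2,0],46.6],[1,[12.6,-17.2,0],46.6]]' 25
python3 - <<'E'
from h import *
to_tool([.5448,.086,.039],85.5)
im,P=snap("wrist","w16",None,1.4)
E
```

```text
clock: 20.15
tool_pos: [0.5453, 0.0825, 0.1103]
eef_rot: [0.999, -0.039, -0.0, 0.001]
contact_force: [0.6, -0.3, -0.8]
opening: 0.493
shift cm [-0.07 -0.36  7.13]
tool turn deg -0.0 q7 -1.58
```

View pics/w16.png

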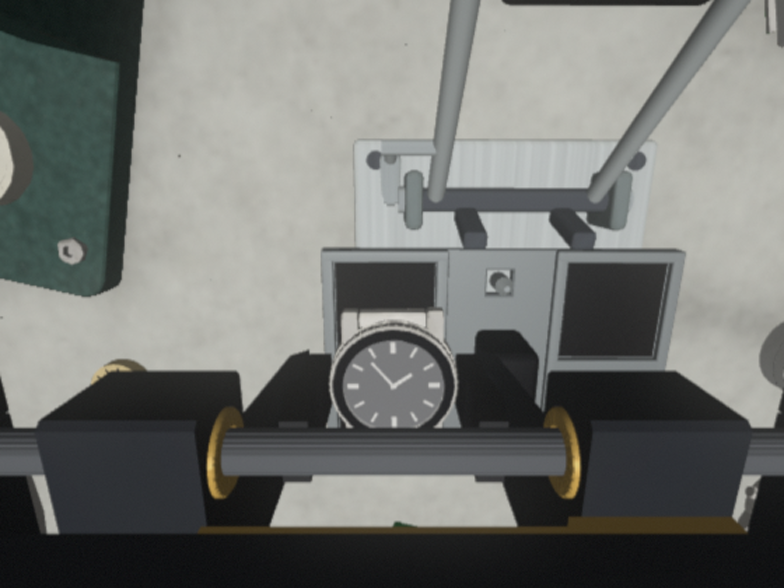

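```bash
python3 -m inch '[[1,[-0.05,-0.2,1],0],[1,[-0.05,-0.35,3],0],[1,[-0.05,-0.35,5],0],[1,[-0.05,-0.35,6.3],0],[1,[-0.05,-0.35,6.8],0],[1,[-0.05,-0.35,7.1],0],[1,[-0.05,-0.35,7.1],0]]' 25
python3 - <<'E'
from h import *
to_tool([.5448,.086,.0393],85.5)
E
```

```text
clock: 20.9
tool_pos: [0.5453, 0.0881, 0.0399]
eef_rot: [0.999, -0.039, 0.0, 0.0]
contact_force: [0.1, -0.2, -0.2]
opening: 0.495
shift cm [-0.04  0.21  0.06]
tool turn deg 0.0 q7 -1.56
```

```bash
python3 -m inch '[[1,[0,0.15,0],0],[1,[0,0.15,0.06],0],[1,[0,0.15,0.06],0],[0.42,[0,0.15,0.06],0],[0.34,[0,0.15,0.06],0],[0.34,[0,0.15,0.06],0],[0.34,[0,0.15,0.06],0],[0.34,[0,0.15,-1],0],[0.34,[0,0.15,-3],0],[0.34,[0,0.15,-7],0],[0.34,[0,0.15,-11],0],[0.34,[0,0.15,-14],0],[0.34,[0,0.15,-14],0]]' 25
python3 - <<'E'
from h import *
im,P=snap("wrist","w17",None,1.4); np.save("w17P.npy",P,allow_pickle=True)
E
```

```text
clock: 22.2
tool_pos: [0.5475, 0.087, 0.1843]
eef_rot: [0.999, -0.039, 0.004, -0.001]
contact_force: [0.8, 0.6, 0.5]
opening: 0.658
```

View pics/w17.png

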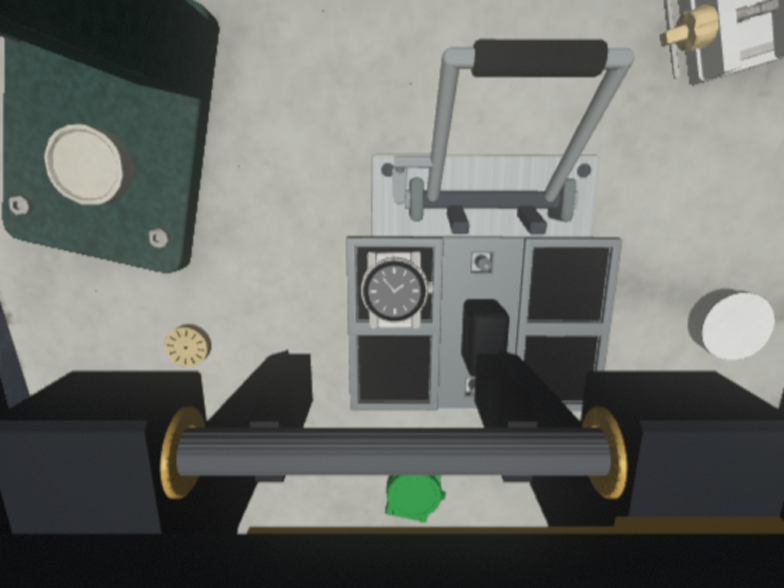

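```bash
python3 - <<'E'
from h import *
to_tool([.601,-.2435,.12],151.2)
E
```

```text
shift cm [ 8.01 32.54  6.21]
tool turn deg -65.7 q7 -1.61
```

```bash
python3 -m inch '[[0.2,[1,4,0],-8],[0.2,[2,8,0],-16],[0.2,[3,12,0],-24],[0.2,[4,16,0],-32],[0.2,[5,20,0],-40],[0.2,[6,24,1],-48],[0.2,[7,28,2],-56],[0.2,[8,31,4],-64],[0.2,[8,32.5,6],-65.7],[0.2,[8,32.5,6.2],-65.7],[0.2,[8,32.5,6.2],-65.7],[0.2,[8,32.5,6.2],-65.7]]' 25
python3 - <<'E'
from h import *
im,P=snap("wrist","w18",None,1.4); np.save("w18P.npy",P,allow_pickle=True)
E
```

```text
clock: 23.45
tool_pos: [0.6, -0.241, 0.1182]
eef_rot: [0.86, 0.51, 0.001, -0.0]
contact_force: [-0.8, 0.2, 0.0]
opening: 0.8
```

View pics/w18.png

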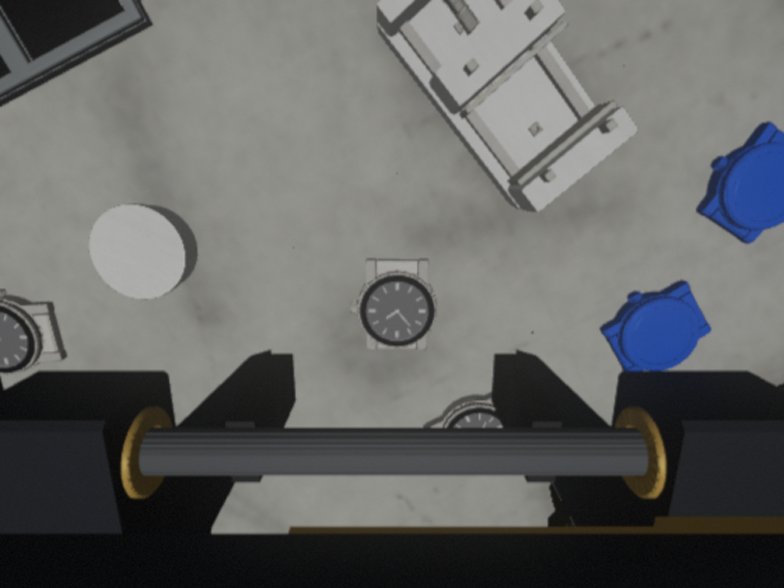

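```bash
python3 - <<'E'
from h import *
P=np.load("w18P.npy",allow_pickle=True).item()
X=unproj(P,np.array([(397,310.5)])/1.4,.017)[0]; print(X)
to_tool([X[0],X[1],.021],151.2)
E
```

```text
[ 0.60059728 -0.24348455  0.017     ]
shift cm [-0.21  0.13  9.76]
tool turn deg 0.2 q7 -0.34
```

```bash
python3 -m inch '[[0.2,[-0.2,0.1,3],0],[0.2,[-0.2,0.1,6],0],[0.2,[-0.2,0.1,8.5],0],[0.2,[-0.2,0.1,9.7],0],[0.2,[-0.2,0.1,9.7],0],[1,[-0.2,0.1,9.7],0],[1,[-0.2,0.1,9.7],0],[1,[-0.2,0.1,9.7],0],[1,[-0.2,0.1,9.7],0],[1,[-0.2,0.1,9.7],0],[1,[-0.2,0.1,9.7],0]]' 25; python3 - <<'E'
from h import *
im,P=snap("wrist","w19",(180,200,200,130),4)
p,Q=tool(); print(p)
to_tool([.5373,-.0318,.11],85.5)
E
```

```text
clock: 24.6
tool_pos: [0.6, -0.2459, 0.0219]
eef_rot: [0.861, 0.509, 0.001, 0.001]
contact_force: [-0.8, -0.4, 5.9]
opening: 0.494
[ 0.59997026 -0.24593958  0.02184666]
shift cm [ 15.75 -15.79  -8.84]
tool turn deg 65.7 q7 -0.36
```

View pics/w19.png

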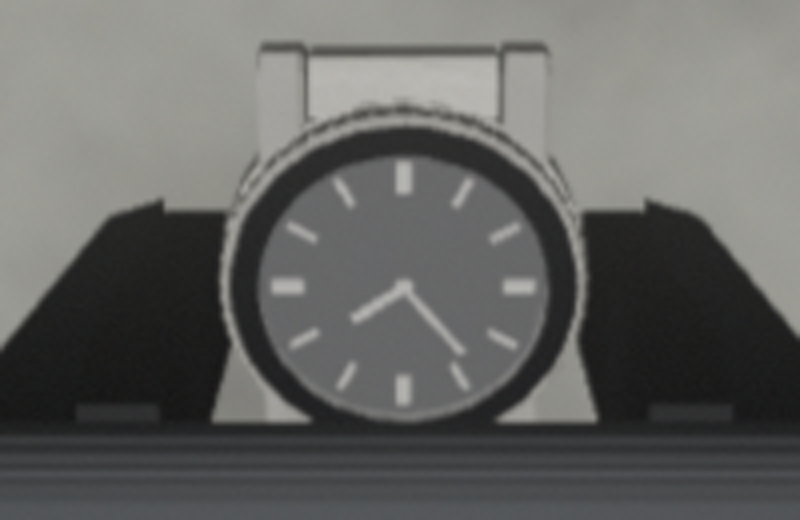

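```bash
python3 - <<'E'
from h import *
P=viewer.camera_params("wrist"); p,Q=tool()
X=unproj(P,np.array([(281,271.75)]),.0175)[0]; print("case in tool",Q.inv().apply(X-p).round(4))
E
python3 -m inch '[[1,[0,0,-1],0],[1,[0,0,-4],0],[1,[0,0,-8],0],[1,[0,0,-9],0],[1,[2.5,-2.5,-9],8],[1,[5,-5,-9],16],[1,[7.5,-7.5,-9],24],[1,[10,-10,-9],32],[1,[12,-12,-9],40],[1,[14,-14,-9],48],[1,[15,-15,-9],56],[1,[15.7,-15.7,-9],64],[1,[15.7,-15.7,-9],65.7],[1,[15.7,-15.7,-9],65.7],[1,[15.7,-15.7,-9],65.7]]' 25
python3 - <<'E'
from h import *
to_tool([.5373,-.0318,.0398],85.5)
im,P=snap("wrist","w20",None,1.4)
E
```

```text
case in tool [ 0.0028 -0.0004  0.0043]
clock: 26.15
tool_pos: [0.5374, -0.0335, 0.1107]
eef_rot: [0.999, -0.039, 0.0, 0.0]
contact_force: [0.5, -0.5, -0.6]
opening: 0.493
shift cm [-0.03 -0.18  7.09]
tool turn deg 0.1 q7 -1.35
```

View pics/w20.png

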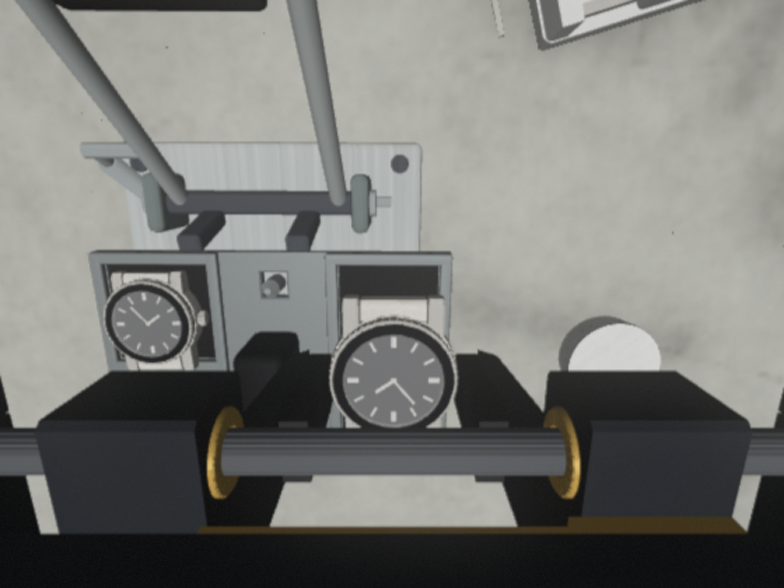

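```bash
python3 -m inch '[[1,[-0.2,-0.1,1],0],[1,[-0.3,-0.1,3],0],[1,[-0.3,-0.1,5],0],[1,[-0.3,-0.1,6.3],0],[1,[-0.3,-0.1,6.8],0],[1,[-0.3,-0.1,7],0],[1,[-0.3,-0.1,7],0],[1,[-0.3,-0.1,7],0]]' 25
python3 - <<'E'
from h import *
to_tool([.5345,-.032,.0398],85.5)
E
```

```text
clock: 27.0
tool_pos: [0.5348, -0.0313, 0.0413]
eef_rot: [0.999, -0.039, 0.001, 0.0]
contact_force: [-1.0, 0.6, 0.2]
opening: 0.495
shift cm [-0.02  0.07  0.15]
tool turn deg 0.0 q7 -1.33
```

```bash
python3 -m inch '[[1,[0,0.05,0.15],0],[1,[0,0.05,0.15],0],[0.42,[0,0.05,0.15],0],[0.34,[0,0.05,0.15],0],[0.34,[0,0.05,0.15],0],[0.34,[0,0.05,0.15],0],[0.34,[0,0.05,-1],0],[0.34,[0,0.05,-3],0],[0.34,[0,0.05,-7],0],[0.34,[0,0.05,-11],0],[0.34,[0,0.05,-14],0],[0.34,[0,0.05,-14],0]]' 25
python3 - <<'E'
from h import *
im,P=snap("wrist","w21",None,1.4)
to_tool([.605,-.3357,.12],91.6)
E
```

```text
clock: 28.2
tool_pos: [0.5367, -0.0321, 0.1852]
eef_rot: [0.999, -0.039, 0.004, 0.0]
contact_force: [0.4, -0.4, 0.2]
opening: 0.659
shift cm [ 9.27 29.76  6.35]
tool turn deg -6.1 q7 -1.38
```

View pics/w21.png

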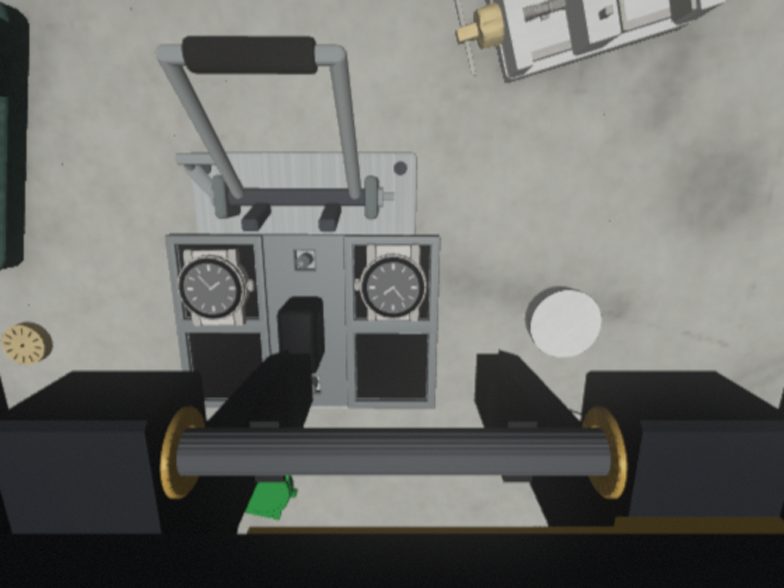

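```bash
python3 -m inch '[[0.2,[2,5,0],-6],[0.2,[3,10,0],-6],[0.2,[4,15,0],-6],[0.2,[5,20,0],-6],[0.2,[6,25,0],-6],[0.2,[6.3,28,2],-6],[0.2,[6.3,29.7,4],-6],[0.2,[6.3,29.7,4],-6],[0.2,[6.3,29.7,4],-6]]' 25
python3 - <<'E'
from h import *
im,P=snap("wrist","w22",None,1.4);np.save("w22P.npy",P,allow_pickle=True)
im,P=snap("side","s22",(220,60,260,200),3)
P=np.load("w13P.npy",allow_pickle=True).item()
for z in (0,.03,.06,.08): print(z,unproj(P,np.array([(650,15),(705,70),(680,365)])/1.4,z)[:,:2].round(3).tolist())
E
```

```text
clock: 29.15
tool_pos: [0.5733, -0.3312, 0.1396]
eef_rot: [1.0, 0.013, -0.001, -0.001]
contact_force: [-0.1, 0.4, 0.0]
opening: 0.801
0 [[0.628, -0.402], [0.587, -0.446], [0.343, -0.449]]
0.03 [[0.62, -0.386], [0.583, -0.427], [0.358, -0.429]]
0.06 [[0.613, -0.37], [0.578, -0.407], [0.373, -0.41]]
0.08 [[0.607, -0.36], [0.575, -0.395], [0.382, -0.397]]
```

View pics/w22.png

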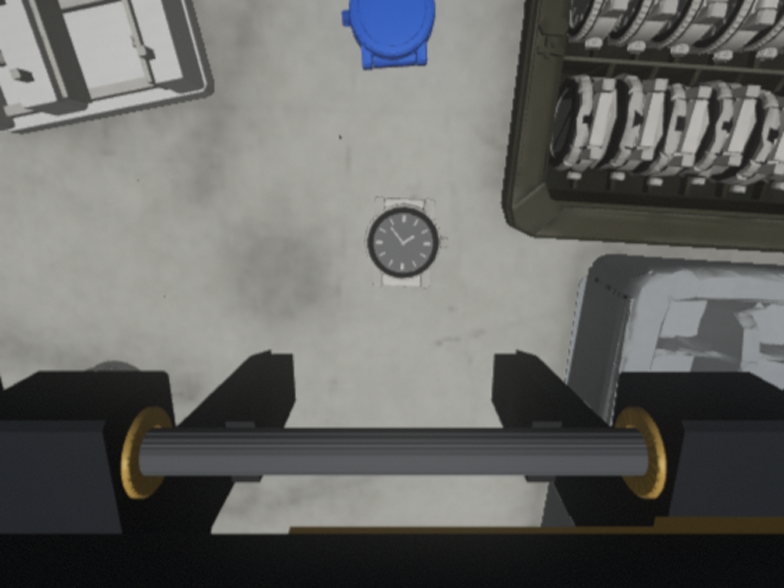

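View pics/s22.png

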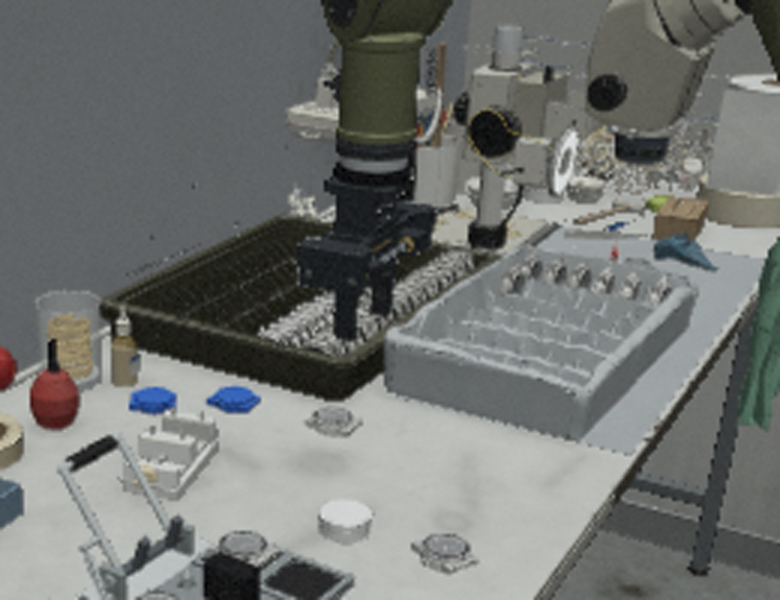

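```bash
python3 - <<'E'
from h import *
im,P=snap("side","s23",(280,140,100,75),8)
for z in (0,.02,.03,.04,.05,.06,.08): print(z,((proj(P,[[.628,-.402,z],[.605,-.336,z]])-[280,140])*8).round().tolist())
P2=np.load("w22P.npy",allow_pickle=True).item()
X=unproj(P2,np.array([(403.5,242.5)])/1.4,.017)[0]; print(X); to_tool([X[0],X[1],.021],91.6)
print([unproj(P2,np.array([(505,205),(540,237)])/1.4,z)[:,:2].round(3).tolist() for z in (0,.03,.06)])
E
```

```text
0 [[428.0, 424.0], [405.0, 495.0]]
0.02 [[431.0, 381.0], [407.0, 451.0]]
0.03 [[432.0, 359.0], [409.0, 428.0]]
0.04 [[433.0, 337.0], [410.0, 405.0]]
0.05 [[434.0, 315.0], [411.0, 382.0]]
0.06 [[436.0, 292.0], [412.0, 359.0]]
0.08 [[438.0, 247.0], [415.0, 313.0]]
[ 0.60500659 -0.33630213  0.017     ]
shift cm [ 2.95  0.69 12.06]
tool turn deg 0.1 q7 -0.93
[[[0.626, -0.396], [0.608, -0.419]], [[0.628, -0.389], [0.612, -0.409]], [[0.63, -0.381], [0.615, -0.399]]]
```

View pics/s23.png

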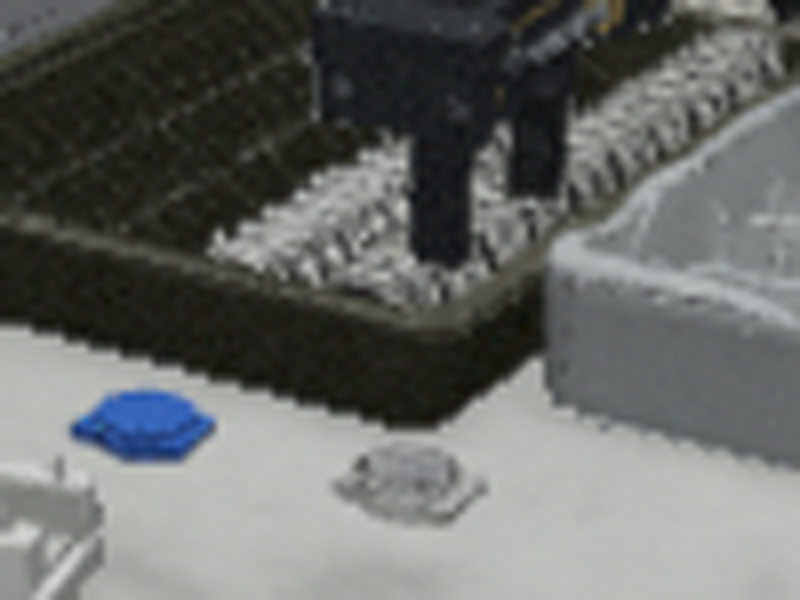

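```bash
python3 -m inch '[[0.2,[2.9,0.65,2],0],[0.2,[2.9,0.65,5],0],[0.2,[2.9,0.65,8],0],[0.2,[2.9,0.65,10.5],0],[0.2,[2.9,0.65,11.9],0],[0.2,[2.9,0.65,11.9],0],[0.2,[2.9,0.65,11.9],0]]' 25; python3 - <<'E'
from h import *
to_tool([.605,-.3363,.021],91.6)
E
python3 -m inch '[[1,[0,0,0],0],[1,[0,0,0],0],[1,[0,0,0],0],[1,[0,0,0],0],[1,[0,0,0],0],[1,[0,0,0],0]]' 25; python3 - <<'E'
from h import *
im,P=snap("wrist","w24",(180,200,200,130),4)
E
```

```text
clock: 30.0
tool_pos: [0.6041, -0.3383, 0.0229]
eef_rot: [1.0, 0.014, 0.001, 0.0]
contact_force: [0.5, -0.4, 0.8]
opening: 0.797
shift cm [ 0.1  -0.2   0.19]
tool turn deg -0.0 q7 -0.93
clock: 30.6
tool_pos: [0.6035, -0.3385, 0.0225]
eef_rot: [1.0, 0.013, 0.0, 0.0]
contact_force: [-0.4, 0.5, 5.6]
opening: 0.494
```

View pics/w24.png

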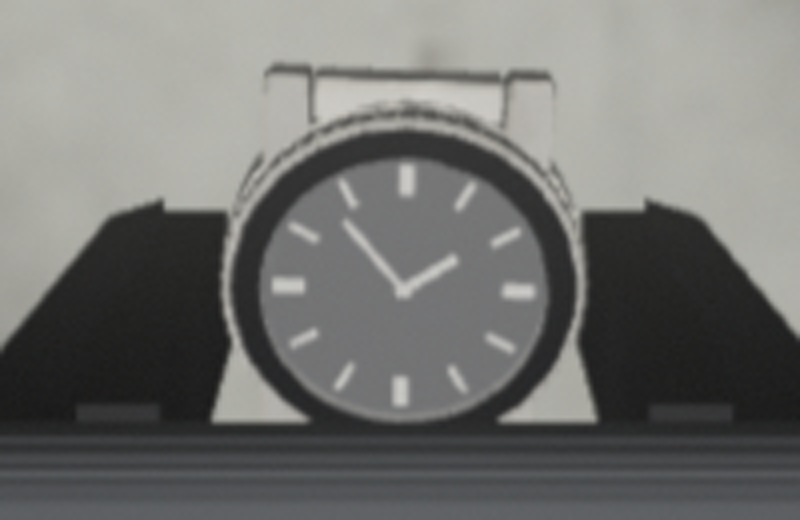

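```bash
python3 -m inch '[[1,[0,0,-1],0],[1,[0,0,-4],0],[1,[0,0,-8],0],[1,[0,0,-10],0],[1,[0,0,-10],0]]' 25; python3 - <<'E'
from h import *
to_tool([.4821,.091,.12],85.5)
E
```

```text
clock: 31.15
tool_pos: [0.605, -0.34, 0.1256]
eef_rot: [1.0, 0.013, 0.003, 0.002]
contact_force: [0.5, 0.2, -0.6]
opening: 0.5
shift cm [-11.16 -43.41   0.32]
tool turn deg 6.0 q7 -0.94
```

```bash
python3 -m inch '[[1,[-1.2,-4,0],1],[1,[-2.4,-8,0],2],[1,[-3.6,-12,0],3],[1,[-4.8,-16,0],4],[1,[-6,-20,0],5],[1,[-7,-24,0],6],[1,[-8,-28,0],6],[1,[-9,-32,0],6],[1,[-10,-36,0],6],[1,[-11,-40,0],6],[1,[-11.1,-43,0],6],[1,[-11.1,-43.4,0],6],[1,[-11.1,-43.4,0],6],[1,[-11.1,-43.4,0],6]]' 25; python3 - <<'E'
from h import *
to_tool([.4821,.091,.0405],85.5)
im,P=snap("wrist","w25",None,1.4)
E
```

```text
clock: 32.55
tool_pos: [0.4805, 0.0907, 0.1213]
eef_rot: [0.999, -0.04, -0.0, 0.001]
contact_force: [1.2, -0.7, -0.9]
opening: 0.494
shift cm [ 0.16 -0.06  8.08]
tool turn deg -0.1 q7 -1.49
```

View pics/w25.png

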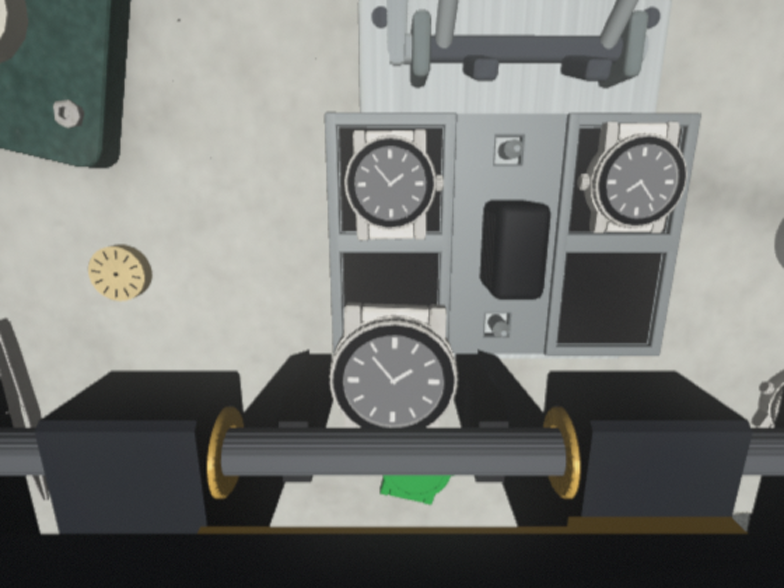

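```bash
python3 -m inch '[[1,[0.15,0,2],0],[1,[0.15,0,4],0],[1,[0.15,0,6],0],[1,[0.15,0,7.3],0],[1,[0.15,0,7.8],0],[1,[0.15,0,8],0],[1,[0.15,0,8],0],[1,[0.15,0,8],0]]' 25
python3 - <<'E'
from h import *
to_tool([.4821,.091,.0405],85.5)
E
```

```text
clock: 33.4
tool_pos: [0.4825, 0.0923, 0.0423]
eef_rot: [0.999, -0.039, 0.001, -0.0]
contact_force: [-0.4, 0.3, 0.0]
opening: 0.492
shift cm [-0.03  0.13  0.18]
tool turn deg 0.0 q7 -1.45
```

```bash
python3 -m inch '[[1,[0,0.12,0.15],0],[1,[0,0.12,0.15],0],[0.42,[0,0.12,0.15],0],[0.34,[0,0.12,0.15],0],[0.34,[0,0.12,0.15],0],[0.34,[0,0.12,0.15],0],[0.34,[0,0.12,-1],0],[0.34,[0,0.12,-3],0],[0.34,[0,0.12,-7],0],[0.34,[0,0.12,-11],0],[0.34,[0,0.12,-14],0],[0.34,[0,0.12,-14],0]]' 25
python3 - <<'E'
from h import *
to_tool([.3985,-.1518,.18],65)
im,P=snap("wrist","w26",None,1.4)
E
```

```text
clock: 34.6
tool_pos: [0.484, 0.0913, 0.1858]
eef_rot: [0.999, -0.039, 0.004, -0.001]
contact_force: [0.2, 0.5, -0.6]
opening: 0.661
shift cm [-6.63 24.91  0.48]
tool turn deg 20.5 q7 -1.52
```

View pics/w26.png

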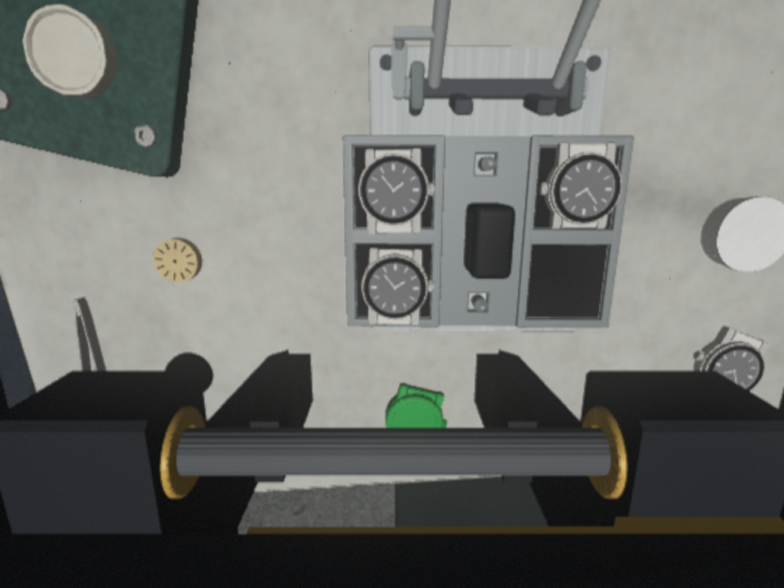

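```bash
python3 -m inch '[[0.2,[-1.5,4.5,0],8],[0.2,[-3,9,0],16],[0.2,[-4.5,13.5,0],20.5],[0.2,[-6,18,1],20.5],[0.2,[-6.6,22,3],20.5],[0.2,[-6.6,24.9,5],20.5],[0.2,[-6.6,24.9,6],20.5],[0.2,[-6.6,24.9,6],20.5],[0.2,[-6.6,24.9,6],20.5]]' 25
python3 - <<'E'
from h import *
print(r.get_state()["q"].round(2))
to_tool([.3985,-.1518,.12],65)
im,P=snap("wrist","w27",None,1.4);np.save("w27P.npy",P,allow_pickle=True)
E
```

```text
clock: 35.55
tool_pos: [0.3962, -0.1513, 0.1213]
eef_rot: [0.976, -0.216, -0.001, -0.0]
contact_force: [-1.3, 0.3, -0.4]
opening: 0.803
[ 0.18  0.72  0.12  2.28 -0.5   0.17 -1.24]
shift cm [ 0.23 -0.05  0.13]
tool turn deg 0.1 q7 -1.24
```

View pics/w27.png

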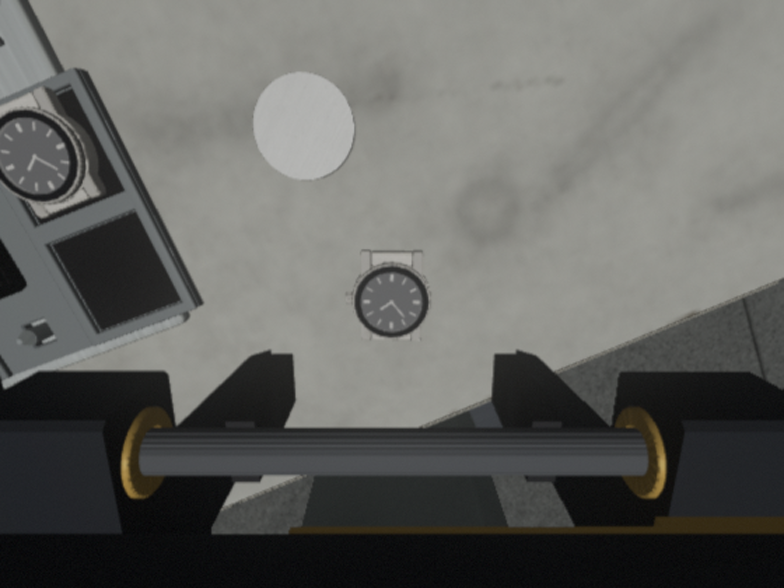

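```bash
python3 - <<'E'
from h import *
P=np.load("w27P.npy",allow_pickle=True).item()
X=unproj(P,np.array([(391,301.5)])/1.4,.017)[0]; print(X)
to_tool([X[0],X[1],.021],65)
E
python3 -m inch '[[0.2,[0.3,0,1],0],[0.2,[0.3,0,3],0],[0.2,[0.3,0,5],0],[0.2,[0.3,0,5],0]]' 25
python3 - <<'E'
from h import *
print(r.get_state()["q"].round(2))
E
```

```text
[ 0.39821873 -0.15176259  0.017     ]
shift cm [ 1.800e-01 -1.000e-02  1.007e+01]
tool turn deg 0.1 q7 -1.24
clock: 36.0
tool_pos: [0.3992, -0.1518, 0.0701]
eef_rot: [0.977, -0.215, -0.002, -0.001]
contact_force: [0.3, 1.2, -0.0]
opening: 0.799
[ 0.23  0.83  0.04  2.28 -0.81  0.04 -0.93]
```

```bash
python3 -m inch '[[0.2,[0,0,1],0],[0.2,[0,0,2],0],[0.2,[0,0,2],0]]' 25
python3 - <<'E'
from h import *
print(r.get_state()["q"].round(4), tool()[1].apply([0,0,1]).round(4))
to_tool([.3983,-.1518,.021],65)
E
```

```text
clock: 36.3
tool_pos: [0.4053, -0.1548, 0.0555]
eef_rot: [0.976, -0.218, -0.005, -0.001]
contact_force: [-0.6, -0.2, 0.4]
opening: 0.801
[ 0.2318  0.8678  0.0458  2.2609 -1.0006  0.0428 -0.7494] [-0.0091  0.0036 -1.    ]
shift cm [-0.72  0.02  3.46]
tool turn deg -0.2 q7 -0.75
```

```bash
python3 -m inch '[[0.2,[-0.2,0,-2],0],[0.2,[-0.4,0,-4],0],[0.2,[-0.4,0,-5],-8],[0.2,[-0.4,0,-5],-16],[0.2,[-0.4,0,-5],-24],[0.2,[-0.4,0,-5],-32],[0.2,[-0.4,0,-5],-40],[0.2,[-0.4,0,-5],-40]]' 25
python3 - <<'E'
from h import *
print(r.get_state()["q"].round(3), tool()[1].apply([0,0,1]).round(4))
E
```

```text
clock: 37.1
tool_pos: [0.4015, -0.1533, 0.1066]
eef_rot: [0.992, 0.129, -0.004, -0.003]
contact_force: [-0.2, -0.1, -0.4]
opening: 0.8
[ 0.17   0.757  0.144  2.261 -0.634  0.17  -0.409] [-0.0084  0.0041 -1.    ]
```

```bash
python3 -m inch '[[0.2,[0,0,0.5],-8],[0.2,[0,0,1],-16],[0.2,[0,0,1.5],-24],[0.2,[0,0,1.5],-32],[0.2,[0,0,1.5],-40],[0.2,[0,0,1.5],-48],[0.2,[0,0,1.5],-56],[0.2,[0,0,1.5],-64],[0.2,[0,0,1.5],-72],[0.2,[0,0,1.5],-80]]' 25
python3 - <<'E'
from h import *
print(r.get_state()["q"].round(3), tool()[1].apply([0,0,1]).round(4))
E
```

```text
clock: 38.1
tool_pos: [0.4012, -0.1534, 0.0914]
eef_rot: [0.676, 0.737, -0.002, -0.005]
contact_force: [-0.2, 0.8, -0.0]
opening: 0.798
[ 0.263  0.782 -0.007  2.263  0.038  0.107  0.306] [-0.0091  0.0035 -1.    ]
```

```bash
python3 -m inch '[[0.2,[0,0,0.3],-8],[0.2,[0,0,0.6],-16],[0.2,[0,0,1],-24],[0.2,[0,0,1],-32],[0.2,[0,0,1],-40],[0.2,[0,0,1],-48],[0.2,[0,0,1],-56],[0.2,[0,0,1],-60],[0.2,[0,0,1],-60]]' 25
python3 - <<'E'
from h import *
print(r.get_state()["q"].round(3), tool()[1].apply([0,0,1]).round(4))
to_tool([.3983,-.1518,.06],65)
E
```

```text
clock: 39.0
tool_pos: [0.4011, -0.1534, 0.0814]
eef_rot: [0.219, 0.976, 0.001, -0.005]
contact_force: [-0.4, -0.0, 0.5]
opening: 0.802
[ 0.305  0.803 -0.074  2.265  0.555  0.1    0.83 ] [-0.0092  0.0036 -1.    ]
shift cm [0.3  0.03 2.15]
tool turn deg -0.3 q7 0.83
```

```bash
python3 -m inch '[[0.2,[0.1,0,1],0],[0.2,[0.2,0,2],0],[0.2,[0.2,0,3],0],[0.2,[0.2,0,3],0]]' 25
python3 - <<'E'
from h import *
print(r.get_state()["q"].round(3), tool()[1].apply([0,0,1]).round(4))
to_tool([.3983,-.1518,.021],65)
im,P=snap("wrist","w28",None,1.4);np.save("w28P.npy",P,allow_pickle=True)
E
```

```text
clock: 39.4
tool_pos: [0.4001, -0.1533, 0.0542]
eef_rot: [0.219, 0.976, 0.0, -0.007]
contact_force: [0.3, -0.6, -0.1]
opening: 0.802
[ 0.291  0.866 -0.052  2.272  1.156  0.043  0.229] [-0.0129  0.0035 -0.9999]
shift cm [0.18 0.07 3.33]
tool turn deg -0.3 q7 0.23
```

View pics/w28.png

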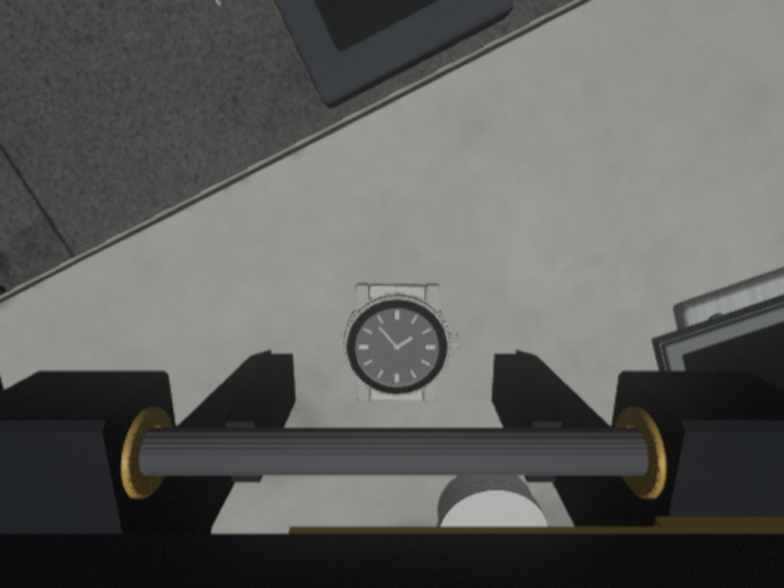

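```bash
python3 -m inch '[[0.2,[0,0,0.5],0],[0.2,[0,0,1],0],[0.2,[0,0,1.5],0],[0.2,[0,0,1.5],0],[0.2,[0,0,1.5],0]]' 25
python3 - <<'E'
from h import *
print(r.get_state()["q"].round(4), tool()[1].apply([0,0,1]).round(4))
to_tool([.3983,-.1518,.021],65)
E
```

```text
clock: 39.95
tool_pos: [0.3996, -0.1533, 0.0397]
eef_rot: [0.218, 0.976, 0.001, -0.007]
contact_force: [0.2, 0.3, 0.4]
opening: 0.802
[ 0.3715  0.9008 -0.1812  2.2698  1.6207  0.1407 -0.2334] [-0.013   0.0047 -0.9999]
shift cm [0.15 0.08 1.87]
tool turn deg -0.2 q7 -0.23
```

```bash
python3 - <<'E'
from h import *
P=np.load("w28P.npy",allow_pickle=True).item()
X=unproj(P,np.array([(397,346)])/1.4,.017)[0]; print(X)
to_tool([X[0],X[1],.021],65)
E
python3 -m inch '[[0.2,[0.15,0.08,0.6],0],[0.2,[0.15,0.08,1.2],0],[0.2,[0.15,0.08,1.8],0],[0.2,[0.15,0.08,1.8],0],[1,[0.15,0.08,1.8],0],[1,[0.15,0.08,1.8],0],[1,[0.15,0.08,1.8],0],[1,[0.15,0.08,1.8],0],[1,[0.15,0.08,1.8],0],[1,[0.15,0.08,1.8],0]]' 25
python3 - <<'E'
from h import *
im,P=snap("wrist","w29",(180,200,200,130),4)
print(r.get_state()["q"].round(3))
E
```

```text
[ 0.396839   -0.15084242  0.017     ]
shift cm [0.33 0.11 1.87]
tool turn deg -0.2 q7 -0.23
clock: 40.95
tool_pos: [0.3987, -0.1518, 0.0219]
eef_rot: [0.216, 0.976, 0.0, -0.006]
contact_force: [-0.1, -0.1, 3.5]
opening: 0.494
[ 0.438  0.95  -0.295  2.27   1.753  0.242 -0.363]
```

View pics/w29.png

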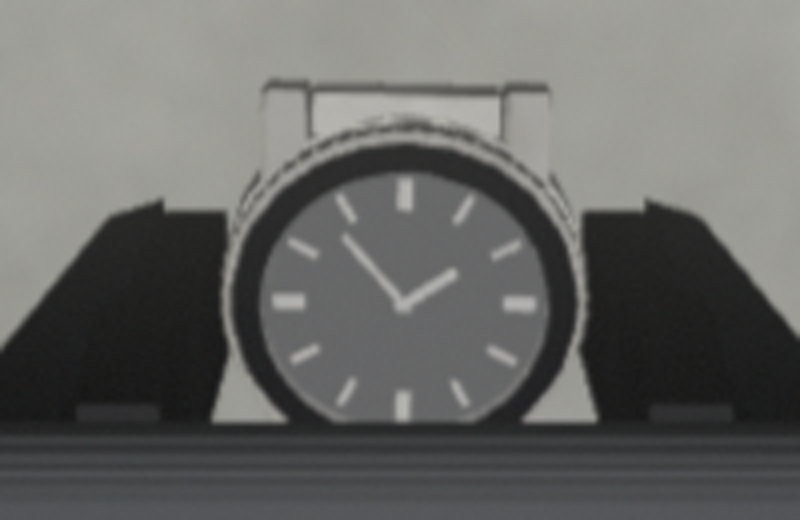

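```bash
python3 - <<'E'
from h import *
P=viewer.camera_params("wrist"); p,Q=tool()
X=unproj(P,np.array([(281,276)]),.0175)[0]; print("case in tool",Q.inv().apply(X-p).round(4))
E
python3 -m inch '[[1,[0,0,-1],0],[1,[0,0,-2.5],0],[1,[0,0,-4],0],[1,[-1.5,0,-5.5],0],[1,[-3,0,-7],0],[1,[-4.5,0,-9],0],[1,[-6,0,-10],0],[1,[-6,0,-10],0],[1,[-6,0,-10],0]]' 25
python3 - <<'E'
from h import *
print(r.get_state()["q"].round(3), tool()[1].apply([0,0,1]).round(4))
to_tool([.4755,-.0269,.12],85.5)
im,P=snap("wrist","w30",None,1.4)
E
```

```text
case in tool [ 0.002  -0.0006  0.0044]
clock: 41.9
tool_pos: [0.4533, -0.1776, 0.1203]
eef_rot: [0.216, 0.976, 0.0, -0.007]
contact_force: [-1.4, 0.3, -1.0]
opening: 0.496
[ 0.621  0.798 -0.564  2.064  0.84   0.539  0.57 ] [-0.0137  0.0039 -0.9999]
shift cm [ 4.35 14.6   0.06]
tool turn deg -20.5 q7 0.57
```

View pics/w30.png

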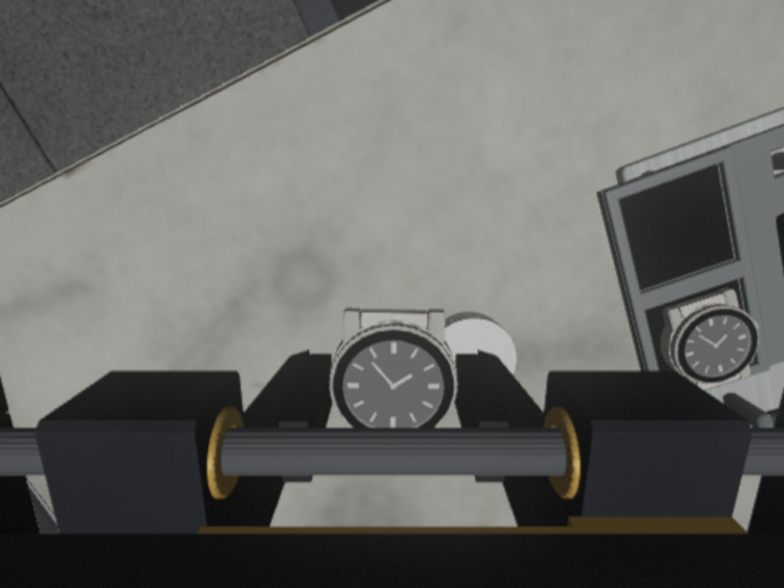

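```bash
python3 -m inch '[[1,[1,3.5,0],-5],[1,[2,7,0],-10],[1,[3,10.5,0],-15],[1,[4,14,0],-20.5],[1,[4.2,14.6,0],-20.5],[1,[4.2,14.6,0],-20.5],[1,[4.2,14.6,0],-20.5]]' 25
python3 - <<'E'
from h import *
print(r.get_state()["q"].round(3), tool()[1].apply([0,0,1]).round(4))
to_tool([.4775,-.0275,.0399],85.5)
im,P=snap("wrist","w31",None,1.4)
E
```

```text
clock: 42.65
tool_pos: [0.4765, -0.029, 0.1204]
eef_rot: [0.04, 0.999, 0.001, -0.008]
contact_force: [-0.3, -0.4, -0.0]
opening: 0.496
[ 0.344  0.805 -0.624  2.088  0.907  0.56   0.54 ] [-0.015   0.0016 -0.9999]
shift cm [-0.21  0.15  8.05]
tool turn deg -0.0 q7 0.54
```

View pics/w31.png

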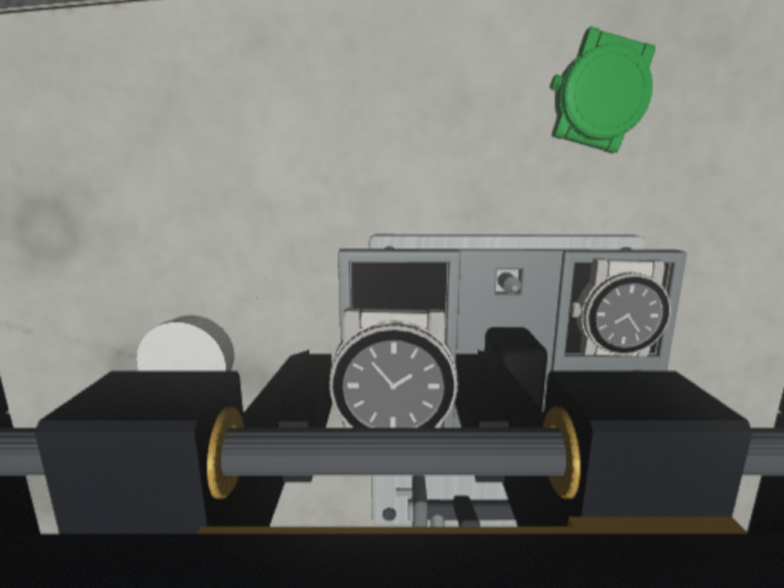

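```bash
python3 -m inch '[[1,[-0.2,0.1,2],0],[1,[-0.2,0.1,4],0],[1,[-0.2,0.1,6],0],[1,[-0.2,0.1,7.3],0],[1,[-0.2,0.1,7.8],0],[1,[-0.2,0.1,8],0],[1,[-0.2,0.1,8],0],[1,[-0.2,0.1,8],0]]' 25
python3 - <<'E'
from h import *
to_tool([.4775,-.0275,.0399],85.5)
E
```

```text
clock: 43.5
tool_pos: [0.4792, -0.0266, 0.0416]
eef_rot: [0.039, 0.999, 0.002, -0.006]
contact_force: [-0.4, 0.4, -0.7]
opening: 0.49
shift cm [ 0.16 -0.1   0.17]
tool turn deg -0.0 q7 0.32
```

```bash
python3 -m inch '[[1,[0.15,-0.1,0.15],0],[1,[0.15,-0.1,0.15],0],[0.42,[0.15,-0.1,0.15],0],[0.34,[0.15,-0.1,0.15],0],[0.34,[0.15,-0.1,0.15],0],[0.34,[0.15,-0.1,0.15],0],[0.34,[0.15,-0.1,-1],0],[0.34,[0.15,-0.1,-3],0],[0.34,[0.15,-0.1,-7],0],[0.34,[0.15,-0.1,-11],0],[0.34,[0.15,-0.1,-14],0],[0.34,[0.15,-0.1,-18],0],[0.34,[0.15,-0.1,-18],0]]' 25
python3 - <<'E'
from h import *
im,P=snap("wrist","w32",None,1.4);np.save("w32P.npy",P,allow_pickle=True)
print(tool()[0],r.get_state()["q"].round(2))
E
```

```text
clock: 44.8
tool_pos: [0.482, -0.0271, 0.225]
eef_rot: [0.039, 0.999, 0.002, -0.002]
contact_force: [0.1, 0.2, 0.1]
opening: 0.664
[ 0.48076568 -0.02780652  0.22290929] [ 0.46  0.66 -0.8   2.    0.67  0.78  0.75]
```

View pics/w32.png

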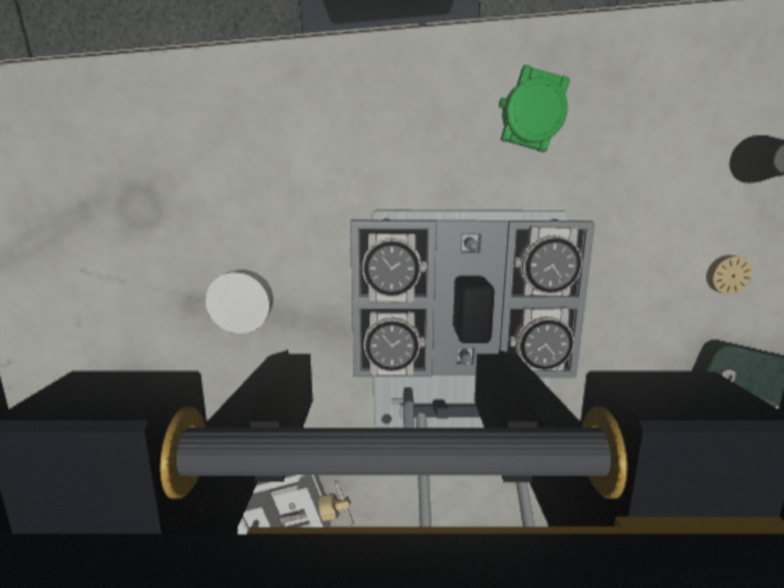

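```bash
python3 - <<'E'
from h import *
P=np.load("w32P.npy",allow_pickle=True).item()
y=np.radians(-4.5);Rz=np.array([[np.cos(y),-np.sin(y)],[np.sin(y),np.cos(y)]])
d=unproj(P,np.array([(391.5,265.5),(391.5,342),(552,265),(545,344)])/1.4,.035)[:,:2]
for x in d: print(((x-[.511,.0295])@Rz*1000).round(1))
h=unproj(P,np.array([(471,243),(465.5,356)])/1.4,.018)[:,:2]
for x in h: print("hole",((x-[.511,.0295])@Rz*1000).round(1))
to_tool([.6954,.015,.20],85.5)
E
```

```text
[-32.2 -59.3]
[ 27.1 -59.3]
[-32.5  58. ]
[28.9 58.4]
hole [-46.3   1.1]
hole [45.7  0.8]
shift cm [-21.08   5.95   2.14]
tool turn deg -0.0 q7 0.75
```

```bash
python3 -m inch '[[1,[-4,1,0],0],[1,[-8,2.5,0],0],[1,[-12,4,0],0],[1,[-16,5,0],0],[1,[-20,5.9,0],0],[1,[-21.1,5.9,0.5],0],[1,[-21.1,5.9,0.5],0],[1,[-21.1,5.9,0.5],0]]' 25
python3 - <<'E'
from h import *
to_tool([.6954,.015,.112],85.5)
im,P=snap("wrist","w33",None,1.4);print(r.get_state()["q"].round(2))
im,P=snap("side","s33",(200,100,160,150),4)
E
```

```text
clock: 45.65
tool_pos: [0.693, 0.0144, 0.2117]
eef_rot: [0.039, 0.999, 0.001, -0.008]
contact_force: [-0.4, 0.1, -0.2]
opening: 0.003
shift cm [-0.4   0.06  9.96]
tool turn deg 0.1 q7 0.92
[ 0.26  0.93 -0.76  1.34  0.64  1.14  0.92]
```

View pics/w33.png

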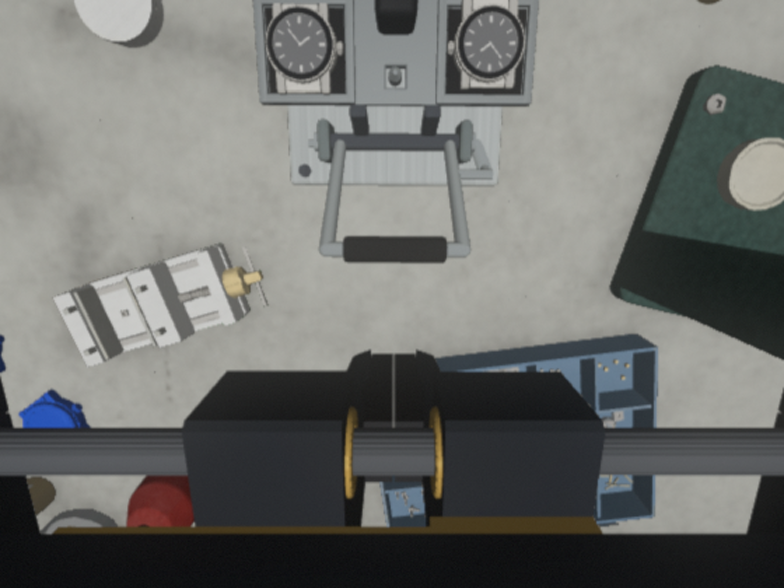

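View pics/s33.png

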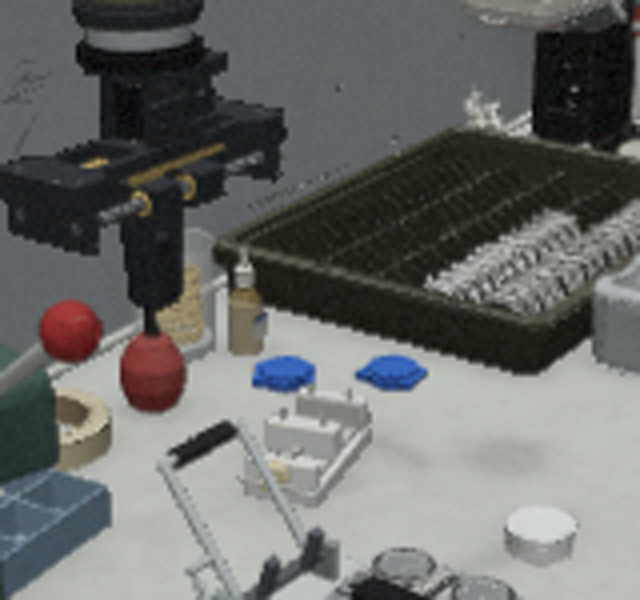

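```bash
python3 - <<'E'
from h import *
P=viewer.camera_params("wrist")
X=unproj(P,np.array([(395,249),(395,262)])/1.4,.11); p,Q=tool(); print(X, Q.inv().apply(X-p)*100)
E
python3 -m inch '[[1,[-0.4,0,3],0],[1,[-0.4,0,6],0],[1,[-0.4,0,8.5],0],[1,[-0.4,0,9.8],0],[1,[-0.4,0,9.8],0],[1,[-0.4,0,9.8],0]]' 25
```

```text
[[0.65925444 0.01777398 0.11      ]
 [0.66617318 0.01724737 0.11      ]] [[ 3.25923416  0.06836756 10.35660773]
 [ 2.5654315   0.06926426 10.34663787]]
clock: 46.35
tool_pos: [0.6976, 0.0147, 0.1167]
eef_rot: [0.039, 0.999, 0.002, -0.006]
contact_force: [-0.0, -0.2, 0.2]
opening: 0.004
```

```bash
python3 -m inch '[[1,[0.5,0,0.5],0],[1,[1,0,0.5],0],[1,[1.5,0,0.5],0],[1,[2,0,0.5],0],[1,[2.5,0,0.5],0],[1,[3,0,0.5],0],[1,[3.5,0,0.5],0],[1,[4,0,0.5],0],[1,[4.5,0,0.5],0],[1,[5,0,0.5],0],[1,[5.5,0,0.5],0],[1,[6,0,0.5],0],[1,[6.5,0,0.5],0],[1,[7,0,0.5],0],[1,[7.4,0,0.5],0],[1,[7.8,0,0.5],0]]' 25; python3 - <<'E'
from h import *
im,P=snap("side","s34",(200,140,160,130),5)
E
```

```text
clock: 47.95
tool_pos: [0.6179, 0.0206, 0.1109]
eef_rot: [0.039, 0.999, 0.001, -0.008]
contact_force: [0.6, -0.7, 0.2]
opening: 0.004
```

View pics/s34.png

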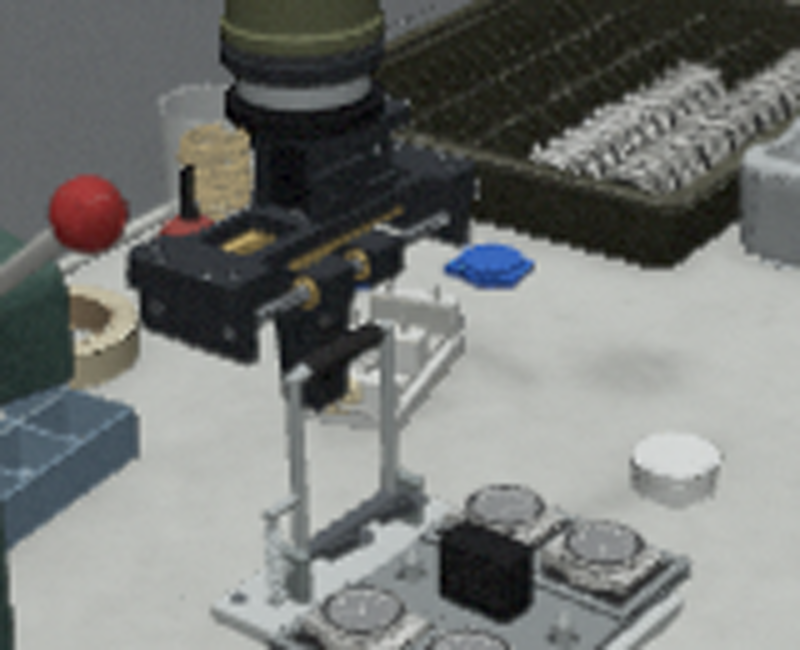

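Just at the dead point; push a bit more, then back off behind and lift.

```bash
python3 -m inch '[[1,[0.5,0,0],0],[1,[1,0,0],0],[1,[1.5,0,0],0],[1,[1.8,0,0],0],[1,[1.8,0,0],0],[1,[1.8,0,0],0],[1,[1.8,0,0],0]]' 25; python3 - <<'E'
from h import *
im,P=snap("side","s35",(200,140,160,130),5)
E
```

```text
clock: 48.7
tool_pos: [0.6017, 0.022, 0.1118]
eef_rot: [0.039, 0.999, 0.002, -0.006]
contact_force: [0.7, 0.3, -0.5]
opening: 0.004
```

View pics/s35.png

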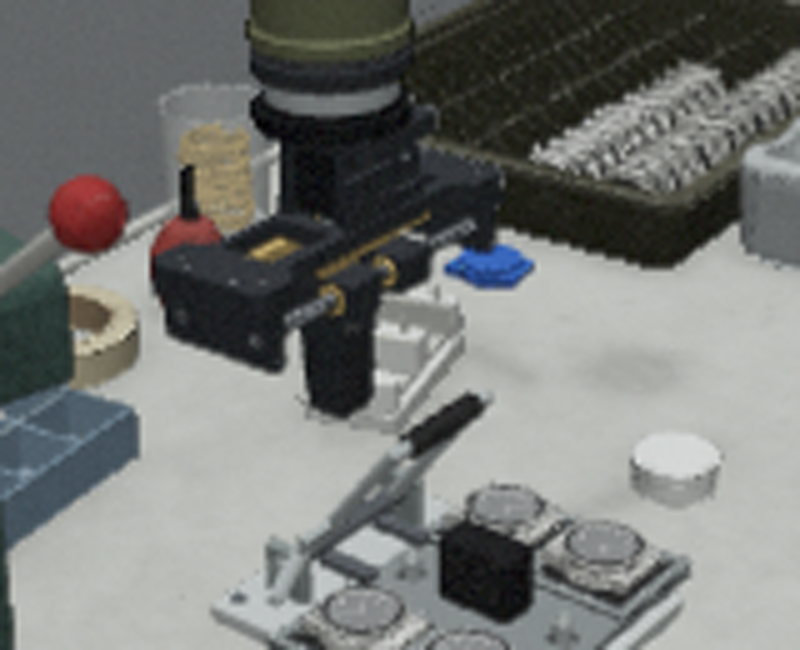

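Snapped shut. Retreat upward and check.

```bash
python3 -m inch '[[1,[-1,0,-1],0],[1,[-1.5,0,-4],0],[1,[-1.5,0,-8],0],[1,[-1.5,0,-12],0],[1,[-1.5,0,-14],0],[1,[-1.5,0,-14],0],[1,[-1.5,0,-14],0]]' 25; python3 - <<'E'
from h import *
im,P=snap("wrist","w36",None,1.4); np.save("w36P.npy",P,allow_pickle=True)
im,P=snap("side","s36",None,1.4)
im,P=snap("top","t36",(140,80,280,240),2.8)
E
```

```text
clock: 49.45
tool_pos: [0.6179, 0.0201, 0.2511]
eef_rot: [0.039, 0.999, 0.001, -0.006]
contact_force: [-0.4, 0.2, -0.1]
opening: 0.006
```

View pics/w36.png

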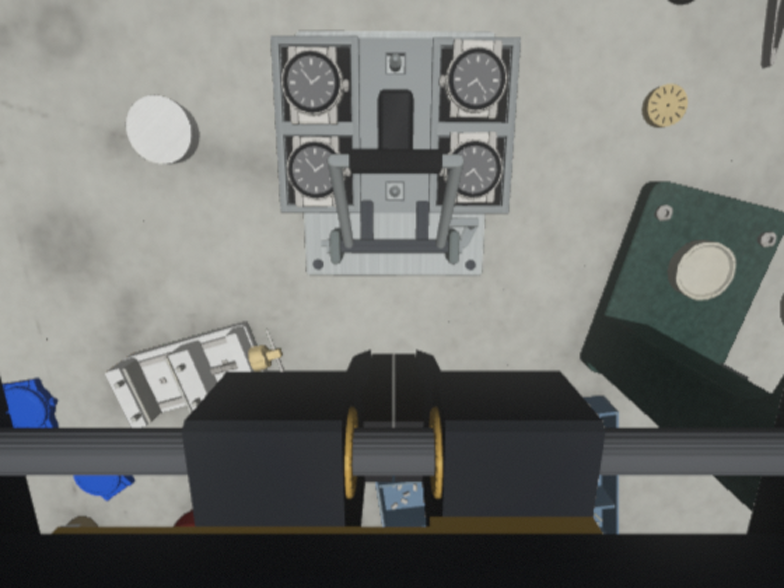

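View pics/s36.png

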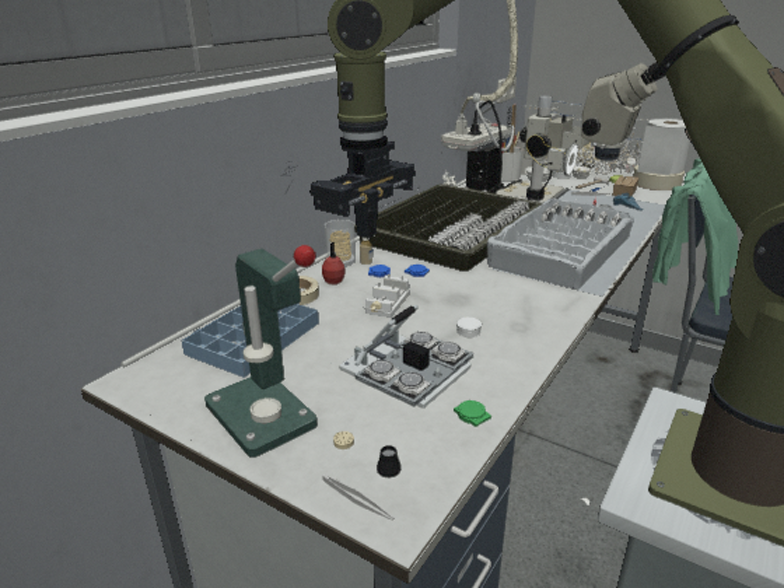

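```bash
python3 - <<'E'
from h import *
P=np.load("w36P.npy",allow_pickle=True).item()
y=np.radians(-4.5);Rz=np.array([[np.cos(y),-np.sin(y)],[np.sin(y),np.cos(y)]])
b=lambda uv,z:((unproj(P,np.array(uv)/1.4,z)[:,:2]-[.511,.0295])@Rz*1000).round(1).tolist()
print("bar",b([(396,161)],.11)); print("cases",b([(312,81),(476,78.5),(314.5,168),(475,168)],.035)); print("holes",b([(396,63.5),(395,191)],.018))
print(r.get_state()["contact_force"])
E
```

```text
bar [[27.4, 0.7]]
cases [[-30.4, -58.6], [-32.1, 58.3], [29.1, -59.4], [29.0, 60.4]]
holes [[-45.7, 1.4], [46.0, 0.8]]
[-0.761122   -0.75797769 -0.58243846]
```

Everything is in place, so I'm handing in.

```bash
python3 - <<'E'
from plant import r
print(r.finish_job())
E
```

```text
the job is handed in; nothing more can be done
None
```

The job is done and handed in at about 50 s of the 210 s allowed; the hand-in reports no verdict.

I pushed the stand over its dead point until it snapped open and seated the tray on both pegs. I then put all four loose steel watch cases into their own pockets and pushed the stand back until it snapped shut. The blue and green look-alikes were left alone.

My last checks, from the wrist and side pictures:
- **Stand:** the bar is at base x = 27.4 mm, against 27 mm nominal when shut.
- **Tray:** the peg holes are within about 1.5 mm of the pegs. At release, the tool height matched a fully seated tray.
- **Cases:** all four lie flat and dial up, within about 3 mm of their pocket centres (the limit is 9 mm). A check before closing had read up to 4 mm for one far pocket.
- **Bystanders:** the tin, loupe, tweezers and brass disc look unmoved, but I did not measure them. The robot stands clear of everything.

On the case nearest the robot, the wrist reached its joint limits on the first try. I raised the arm, took the case with the gripper turned half round, and it went in normally. The gripper was tilted about 0.015 rad for that pick and place. I saw no grip slip and no case knocked aside.

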